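Ready the recipe tablet for frying

ROBOT

A 6-joint arm with a two-finger parallel gripper is mounted at the origin on the work surface. World frame = base frame: x ahead of the robot, y to its left, z up, the work surface at z = 0. Lengths are in m, angles in rad, forces in N, time in s.
With the tool pointing down it reaches from about 0.375 to 0.9 m from the base axis. Payload 3.1 kg.
Tool frame: the origin (TCP) lies on the centre line of the jaws, within the pads' length; the fingertips stand 19 mm ahead of it and the grasp point (between the pads) is the TCP; z points along the fingers, y is the line along which they close (so a half turn about z gives the same grasp; the last joint's range is limited). The gripper opens to 85 mm and grips with 20 to 120 N. Pads are 22 mm wide; open, the fingers measure 114 mm over their backs; the gripper's body (76 mm by 85 mm) begins 54 mm behind the grasp point. The pads swing forward as they close: fully open they stand 13 mm farther back than shut.
Start: joints at [-1.514, 0.527, 1.433, -0, 1.181, -0.178], TCP at [0.146, -0.608, 0.25] pointing down, gripper open.
Joint ranges: [-3.08, 3.08], [-0.75, 2.2], [0.22, 2.44], [-1.43, 4.57], [0, 2.65], [-2.85, 2.85]. Speed limits (rad/s): [2.79, 2.79, 3.14, 3.14, 3.14, 3.14].

INTERFACE

Orientations are given as a unit quaternion [x, y, z, w].
In Python, from station import manip, cams, sign_off gives the robot as it stands.
- The arm moves only by the tool carry_out, never from a script. Its argument "targets" is a list that holds one entry, the list of rows, each a list of 7 numbers: the shift along the tool's x, y, z in cm, then the turn, a rotation vector about the tool's x, y, z in degrees, then the finger opening in cm, from 0 to 8.54. A call has 1 to 12 rows; each row is the pose to reach, as a shift and turn from the pose commanded when the call began, along the tool's axes at that moment; what a row does not reach only later rows make up. A row lasts 1/12 s, in which the tool goes at most 41.7 mm and 7.16 degrees, less where a joint would pass 70% of its speed; a pose out of reach is approached as far as the arm can. A call with a gripper value outside its range is refused whole. The fingers move at their own pace and stop on an object; "force" is the grip in N (left out, the last holds). Time passes only in rows, so rows that repeat a pose let the fingers close. It gives the time, the measured TCP pose, the force, the opening and the grip force at its end, in the units of the state.
- manip.sense(): the state, without advancing time (a new reading comes with each control period).
- cams.snapshot(name): name is "scene" or "top"; returns the picture (420x560x3 uint8, red, green, blue); there is no depth.
- cams.camera_info(name): a dict with "K" (3x3 intrinsics, pixels), "T" (4x4, takes a point from camera to world coordinates). Camera axes: x right, y down, z forward; pixel columns grow to the right and rows downward; lengths in m; the calibration is good to about 2 mm. A picture is of the moment at which its call begins. camera_info takes no time and is no camera call.
- sign_off(): hands the job in; it is judged then, once.
The state is a dict: "t": time; "q": joint angles; "qd": joint speeds; "tau": joint torques, N m; "tcp_pos": TCP position; "tool_rot": TCP orientation; "force": force on the tool from outside, world axes, zero at the start; "ft_torque": the same for the moment, N m; "finger_gap": opening from 0.0 (shut) to 1.0 (fully open); "gripper_force": force on a finger pad.
Only numpy, scipy, OpenCV 4.12 (cv2) and the standard library are available. Lean on these libraries where they do the work, as an engineer would, in place of code of your own. Each camera call takes 0.05 s, during which the arm holds its last target. There are 200 camera calls.

TASK

I am about to fry: get the recipe tablet ready on its stand. Lower its hinged splash guard gently until it lies on the screen, swivel the tablet so that the screen faces the frying pan squarely, and stand it up until it leans back 20 degrees from upright. Leave the pan and the other kitchen things where they are, and let go of everything.

Things in the scene. Friction and masses are not known exactly. Their poses are not given: they have to be found in the camera images.
- swivel (a joint): swivel of the tablet about the stand's upright axis (rad); grows counter-clockwise seen from above; stiff (0.35 N m), stays where it is left; free from -2.4 to 2.4. The stand is a round aluminium foot (150 mm across) fixed to the counter; its own yaw varies, so read the facing direction from pivot, not from this number
- tilt (a joint): lean of the tablet (rad): 0 = upright, grows as its top leans back, away from the side it faces; 20 degrees = 0.349; free from 0 to 1.35; stiff (0.6 N m), stays where it is left
- guard (a joint): opening of the splash guard (rad): 0 = lying on the screen (its stop), 1.57 = standing straight out from the screen, more = swung up past that; free to 2.4; light friction (0.08 N m), stays where it is left. It is a clear plate in a steel frame, 180 mm wide, 130 mm long and 5 mm thick, hinged along the tablet's top edge, in front of the screen
- pivot (a point): point where the swivel axis meets the tilt hinge line, 85 mm above the counter. Its frame turns with the swivel only: its -x axis is the horizontal direction that the screen faces, +y runs along the tilt hinge line, z is up. The tablet is a black slab 200 mm wide (along y), 140 mm high and 12 mm thick with its lower edge on this line, centred on it
- tablet_top (a point): middle of the tablet's top edge, 140 mm from pivot, in mid-thickness; its frame leans with the tablet: -x out of the screen, z up along the tablet
- guard_edge (a point): middle of the guard's free edge, 130 mm from the guard's hinge line, in mid-thickness. The guard's hinge line lies at 138 mm up the tablet and 10.5 mm in front of its mid-thickness. Frame: z points from the free edge to the hinge, -x is the guard's outer face (away from the screen)
- pan: dark steel frying pan, 200 mm across and 42 mm high, with a 140 mm handle along its +x; origin under the centre of its bottom, which is the point the screen must face. It stands loose on hob
- hob: single hot plate, steel box 240 x 240 mm, 53 mm high, fixed; origin at the centre of its underside
- mill: wooden pepper mill, 52 mm across, 163 mm high; origin under its centre; bystander
- mug: blue mug, 74 mm across, 85 mm high, handle at its +y; origin under its centre; bystander
- tin: low aluminium tin, 68 mm across, 50 mm high, beside the tablet's foot; origin under its centre; bystander
- spice: narrow glass spice jar, 50 mm across, 100 mm high, close behind the tablet's stand; origin under its centre; bystander
- oil: green glass oil bottle, 64 mm across, 220 mm high; origin under its centre; bystander
- jar: glass jar, 76 mm across, 120 mm high; origin under its centre; bystander
Things that resemble listed ones, but are neither listed nor needed, are in the scene too. Leave any green or yellow look-alike of the part that bears swivel alone.

How it is judged:
At the end, for the whole second after the job is handed in: The guard lies on the screen (within 0.07 rad), the tablet leans back 20 degrees (within 5), the line straight out from the screen passes within 35 mm of the pan's centre, the joints are at rest, and the pan and bystanders stand upright (within 0.2 rad), within 30 mm of where they were (value of joint guard below 0.07 rad and value of joint tilt between 0.262 and 0.436 rad and y of pan in the frame of pivot between -0.035 and 0.035 m and x of pan in the frame of pivot below -0.1 m and velocity of joint swivel between -0.05 and 0.05 rad/s and velocity of joint tilt between -0.05 and 0.05 rad/s and velocity of joint guard between -0.05 and 0.05 rad/s and distance of each of pan, mill, mug, tin, oil, jar, spice from where it was at the start of the episode below 0.03 m and angle between each of pan, mill, mug, tin, oil, jar, spice's own z axis and vertical below 0.2 rad); the robot touches nothing.
It fails at once if the splash guard slammed: closing faster than 2 rad/s in its last 0.4 rad (value of joint guard below 0.4 rad and velocity of joint guard below -2 rad/s).
It fails at once if the pan or another kitchen thing shifted by more than 30 mm or knocked over (distance of any of pan, mill, mug, tin, oil, jar, spice from where it was at the start of the episode above 0.03 m or angle between any of pan, mill, mug, tin, oil, jar, spice's own z axis and vertical above 0.5 rad).
It also fails if it takes over 67 s, if anything falls off the work surface, if the arm or the gripper's body presses on something with over 40 N, if the wrist force passes 120 N, or if a joint passes its speed limit or range.

## Working session

There is one attempt and no reset: what is moved stays moved. The work goes in short steps, Python scripts to look and compute and a tool call to move; the robot and the scene stay as the last step left them, time stands still between calls to the robot, and variables do not carry over. Pictures are saved under pics/ and viewed, at most 10 in all, crops included, and the job is handed in when it is done.

Besides the shell and the picture viewer there is one more tool, called as a command line: name --argument value ..., lists and objects as JSON in quotes. carry_out: Moves the arm, as the interface text tells. Its arguments: {"type":"object","properties":{"targets":{"type":"array"},"force":{"type":"number"}},"required":["targets"]}

```bash
mkdir -p pics; ls; python3 - <<'E'
from station import manip,cams
import cv2,numpy as np
for n in("scene","top"):
    im=cams.snapshot(n); cv2.imwrite(f"pics/{n}0.png",im[:,:,::-1])
    c=cams.camera_info(n); print(n,np.round(c["K"],1).tolist(),np.round(c["T"],4).tolist())
s=manip.sense(); print(s["t"],s["tcp_pos"],s["tool_rot"],s["finger_gap"])
E
```

```text
pics
scene [[395.3, 0.0, 284.7], [0.0, 395.3, 208.2], [0.0, 0.0, 1.0]] [[0.5748, 0.5643, -0.5926, 1.0838], [0.8182, -0.3879, 0.4243, -0.5705], [0.0095, -0.7288, -0.6847, 0.8557], [0.0, 0.0, 0.0, 1.0]]
top [[484.8, 0.0, 287.4], [0.0, 484.8, 208.2], [0.0, 0.0, 1.0]] [[-0.0065, -0.9932, 0.116, 0.3522], [-1.0, 0.0069, 0.0028, -0.1227], [-0.0035, -0.116, -0.9932, 1.3178], [0.0, 0.0, 0.0, 1.0]]
0.1 [ 0.14600679 -0.60711154  0.24943468] [ 9.93058598e-01  1.17616769e-01  7.08320855e-05 -9.54598448e-04] 0.9967744981831633
```

View pics/scene0.png

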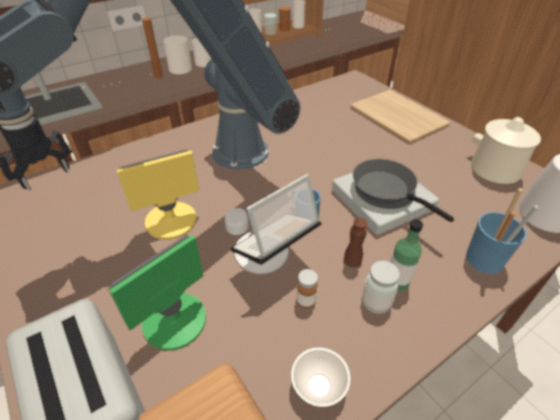

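View pics/top0.png

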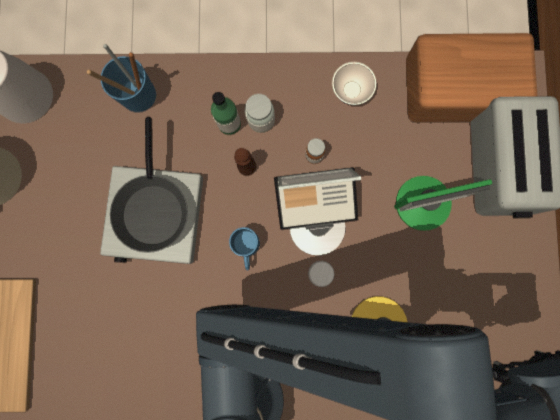

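The top view shows three stands: aluminium foot at (318,230), green at (425,202) and yellow at (380,318). The aluminium one fits the description. Its screen leans far back towards +x, the guard stands up along (280–360,175), and the pan is at (150,214). I'll confirm it in one enlarged crop showing both views.

```bash
python3 - <<'E'
import cv2,numpy as np
a=cv2.imread("pics/top0.png")[125:265,255:385]; b=cv2.imread("pics/scene0.png")[165:315,215:345]
a=cv2.resize(a,None,fx=3,fy=4*140/140,interpolation=cv2.INTER_CUBIC) if 0 else cv2.resize(a,(390,420),interpolation=cv2.INTER_CUBIC)
b=cv2.resize(b,(390,450),interpolation=cv2.INTER_CUBIC)
o=np.zeros((450,790,3),np.uint8);o[:420,:390]=a;o[:,400:]=b
cv2.imwrite("pics/crop0.png",o)
E
```

```text
(no output)
```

View pics/crop0.png

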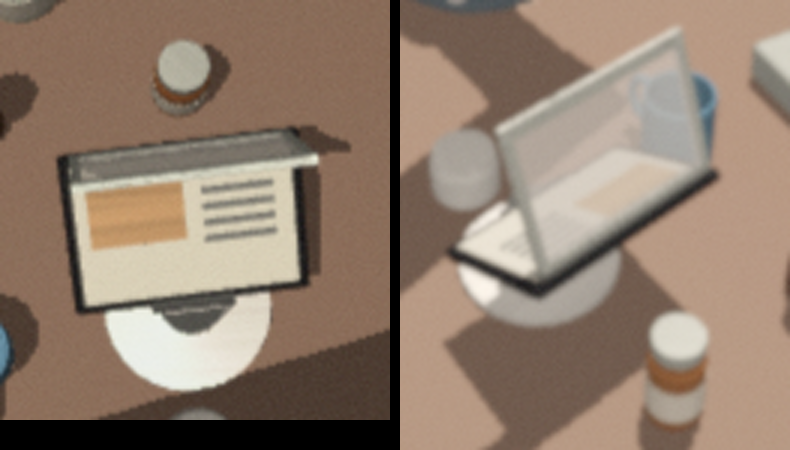

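The crop confirms the aluminium stand: a near-flat tablet with its lower corners at top-view px (282,228) and (357,220), and its upper edge near (275,177) and (353,168). The clear guard rises from the upper edge to its free edge at (279,186)–(361,178).

```bash
cat > h.py <<'E'
import numpy as np,cv2
from station import manip,cams
CI={n:cams.camera_info(n) for n in("scene","top")}
def ray(n,p):
    K,T=CI[n]["K"],np.array(CI[n]["T"]); d=T[:3,:3]@np.linalg.solve(K,[p[0],p[1],1.]); return T[:3,3],d/np.linalg.norm(d)
def plane(n,p,z):
    o,d=ray(n,p); return o+d*(z-o[2])/d[2]
def tri(pt,ps):
    A=np.zeros((3,3));b=np.zeros(3);R=[]
    for n,p in(("top",pt),("scene",ps)):
        o,d=ray(n,p);M=np.eye(3)-np.outer(d,d);A+=M;b+=M@o;R.append((M,o))
    x=np.linalg.solve(A,b); return x, max(np.linalg.norm(M@(x-o)) for M,o in R)
def proj(n,X):
    K,T=CI[n]["K"],np.linalg.inv(np.array(CI[n]["T"])); c=K@(T[:3,:3]@np.asarray(X)+T[:3,3]); return c[:2]/c[2]
E
python3 - <<'E'
from h import *
np.set_printoptions(precision=3,suppress=True)
for k,a,b in [("TabTop-y",(353.3,168.3),(261.7,261.7)),("TabTop+y",(275,177.3),(320.7,223.3)),("TabLow-y",(357.3,219.7),(232.3,248.3)),
 ("GF-y",(360.7,177.7),(249.3,209)),("GF+y",(279,185.7),(308.3,176.7))]: print(k,*tri(a,b))
t=cv2.imread("pics/top0.png")
hsv=cv2.cvtColor(t,cv2.COLOR_BGR2HSV)
# foot: white disc
m=((hsv[...,2]>175)&(hsv[...,1]<40)).astype(np.uint8)
m[:,:285]=0;m[:,352:]=0;m[:226]=0;m[262:]=0
pts=np.argwhere(m)[:,::-1]
print("foot bbox",pts.min(0),pts.max(0))
c=max(cv2.findContours(m,cv2.RETR_EXTERNAL,cv2.CHAIN_APPROX_NONE)[0],key=len)[:,0].astype(float)
c=c[c[:,1]>232]; P=np.array([plane("top",p,.01)[:2] for p in c])
s=np.linalg.lstsq(np.c_[2*P,np.ones(len(P))],(P**2).sum(1),rcond=None)[0]
print("foot",s[:2],np.sqrt(s[2]+s[:2]@s[:2]))
# pan: dark blob
m=((hsv[...,2]<75)).astype(np.uint8);m[:,:105]=0;m[:,200:]=0;m[:175]=0;m[262:]=0
m=cv2.morphologyEx(m,cv2.MORPH_OPEN,np.ones((9,9)))
c=max(cv2.findContours(m,cv2.RETR_EXTERNAL,cv2.CHAIN_APPROX_NONE)[0],key=len); (cc,r)=cv2.minEnclosingCircle(c);print("pan px",cc,r,plane("top",cc,.095),plane("top",(cc[0]+r,cc[1]),.095))
for k,p,z in[("spice",(316,146),.1),("tin",(321,273),.05),("mug",(244,240),.085),("mill",(244,156),.163),("oil",(218,98),.22),("jar",(259,106),.12),("greenfoot",(425,202),.01),("greentopL",(397,205),.2),("greentopR",(490,184),.2),("pancirc",(150,214),.095),("handle end",(149,118),.1)]: print(k,plane("top",p,z))
E
```

```text
TabTop-y [ 0.587 -0.28   0.149] 0.0020204150391678597
TabTop+y [ 0.566 -0.089  0.146] 0.0009971068658661676
TabLow-y [ 0.466 -0.294  0.09 ] 0.0027798652390367603
GF-y [ 0.541 -0.278  0.277] 0.0025691927461362844
GF+y [ 0.523 -0.102  0.274] 0.00020115619110828168
foot bbox [285 226] [344 254]
foot [ 0.426 -0.198] 0.05137027010700377
pan px (143.0, 210.5) 37.646480560302734 [0.492 0.248 0.095] [0.491 0.152 0.095]
spice [ 0.655 -0.194  0.1  ]
tin [ 0.331 -0.205  0.05 ]
mug [ 0.416 -0.009  0.085]
mill [ 0.615 -0.015  0.163]
oil [0.741 0.041 0.22 ]
jar [ 0.755 -0.049  0.12 ]
greenfoot [ 0.519 -0.493  0.01 ]
greentopL [ 0.488 -0.374  0.2  ]
greentopR [ 0.536 -0.592  0.2  ]
pancirc [0.483 0.23  0.095]
handle end [0.732 0.237 0.1  ]
```

```bash
cat >> h.py <<'E'
from scipy.spatial.transform import Rotation as Rn
PIV=np.array([.452,-.197]); Y0=6.
def tool(yaw): # tool down, tool x at world yaw (deg)
    return Rn.from_euler("z",yaw,degrees=True)*Rn.from_euler("x",180,degrees=True)
def rows(poses,start=None):
    """poses: (x,y,tcpz,yaw). prints shift cm / turn deg from the present (or start) pose"""
    if start is None:
        s=manip.sense(); p0=s["tcp_pos"]; R0=Rn.from_quat(s["tool_rot"])
    else: p0=np.array(start[:3]);R0=tool(start[3])
    for x,y,z,w in poses:
        d=R0.inv().apply(np.array([x,y,z])-p0)*100; r=(R0.inv()*tool(w)).as_rotvec(degrees=True)
        print(np.round(d,1).tolist(),np.round(r,1).tolist())
def sz(s,tipz,lat=0,yaw=Y0,toolyaw=None):
    a=np.radians(yaw);u=np.array([np.cos(a),np.sin(a)]);v=np.array([-u[1],u[0]])
    return (*(PIV+s*u+lat*v),tipz+.019,yaw if toolyaw is None else toolyaw)
E
python3 - <<'E'
from h import *
np.set_printoptions(precision=3,suppress=True)
rows([(.146,-.607,.42,13.5),sz(.16,.40),sz(.16,.26)])
H=np.array([.1186,.1566]);P=[]
S=sz(.16,.26)
for f in np.linspace(104,206,18):
    a=np.radians(f);n=np.array([np.sin(a),-np.cos(a)])
    B=H+.105*np.array([np.cos(a),np.sin(a)])+n*(.0025+.011*abs(n[0])); P.append(sz(*B))
print("arc");rows(P,S)
E
```

```text
[0.0, -0.0, -17.1] [-0.1, -0.0, 0.0]
[55.2, -30.7, -16.9] [-0.1, -0.0, 7.5]
[55.2, -30.6, -2.9] [-0.1, -0.0, 7.5]
arc
[-5.4, -0.0, -0.2] [0.0, 0.0, 0.0]
[-6.5, -0.0, 0.0] [0.0, 0.0, 0.0]
[-7.6, 0.0, 0.4] [0.0, 0.0, 0.0]
[-8.7, 0.0, 0.8] [0.0, 0.0, 0.0]
[-9.7, 0.0, 1.4] [0.0, 0.0, 0.0]
[-10.7, -0.0, 2.1] [0.0, 0.0, 0.0]
[-11.6, -0.0, 2.9] [0.0, 0.0, 0.0]
[-12.4, -0.0, 3.8] [0.0, 0.0, 0.0]
[-13.1, 0.0, 4.7] [0.0, 0.0, 0.0]
[-13.6, 0.0, 5.8] [0.0, 0.0, 0.0]
[-14.1, 0.0, 6.9] [0.0, 0.0, 0.0]
[-14.4, -0.0, 8.1] [0.0, 0.0, 0.0]
[-14.6, 0.0, 9.3] [0.0, 0.0, 0.0]
[-14.6, -0.0, 10.4] [0.0, 0.0, 0.0]
[-14.6, -0.0, 11.4] [0.0, 0.0, 0.0]
[-14.5, -0.0, 12.4] [0.0, 0.0, 0.0]
[-14.2, -0.0, 13.3] [0.0, 0.0, 0.0]
[-13.9, -0.0, 14.3] [0.0, 0.0, 0.0]
```

carry_out --targets '[[[0,0,-8,0,0,0,0],[0,0,-17,0,0,0,0],[0,0,-17,0,0,0,0],[0,0,-17,0,0,0,0],[55.2,-30.7,-17,0,0,7.5,0],[55.2,-30.7,-17,0,0,7.5,0],[55.2,-30.7,-17,0,0,7.5,0],[55.2,-30.7,-17,0,0,7.5,0],[55.2,-30.7,-17,0,0,7.5,0],[55.2,-30.7,-17,0,0,7.5,0],[55.2,-30.7,-17,0,0,7.5,0],[55.2,-30.7,-17,0,0,7.5,0]]]' --force 40

```text
t: 1.1
tcp_pos: [0.3924, -0.3802, 0.4184]
tool_rot: [0.999, 0.052, -0.0, -0.0]
force: [0.4, -0.4, 0.4]
finger_gap: -0.006
gripper_force: 0.0
```

carry_out --targets '[[[23.5,-17.3,0,0,0,0,0],[23.5,-17.3,0,0,0,0,0],[23.5,-17.3,0,0,0,0,0],[23.5,-17.3,0,0,0,0,0],[23.5,-17.3,0,0,0,0,0],[23.5,-17.3,0,0,0,0,0],[23.5,-17.3,0,0,0,0,0],[23.5,-17.3,0,0,0,0,0],[23.5,-17.3,5,0,0,0,0],[23.5,-17.3,5,0,0,0,0],[23.5,-17.3,5,0,0,0,0]]]'

```text
t: 2.02
tcp_pos: [0.6047, -0.1845, 0.3644]
tool_rot: [0.999, 0.052, -0.005, -0.003]
force: [0.5, -0.5, -0.3]
finger_gap: 0.002
gripper_force: 0.0
```

```bash
python3 - <<'E'
from h import *
s=manip.sense();print(s["tcp_pos"],s["t"])
rows([sz(.16,.26),(sz(.102,.26))])
for n in("scene","top"): cv2.imwrite(f"pics/{n}1.png",cams.snapshot(n)[:,:,::-1])
a=cv2.imread("pics/top1.png")[100:300,200:440]; b=cv2.imread("pics/scene1.png")[130:330,180:420]
cv2.imwrite("pics/c1.png",cv2.resize(np.hstack([a,b]),None,fx=1.66,fy=1.66))
E
```

```text
[ 0.60470094 -0.18449459  0.36440598] 2.0167
[0.8, -0.3, 8.5] [-0.3, 0.5, 0.0]
[-5.0, -0.3, 8.6] [-0.3, 0.5, 0.0]
```

View pics/c1.png

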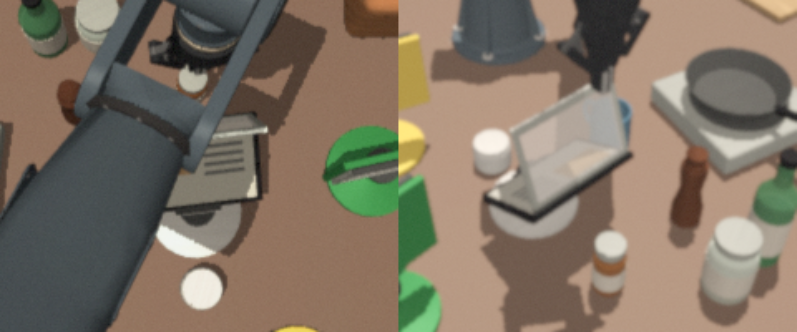

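The crop shows the closed fingers just behind and above the guard, with the guard still standing and nothing moved. Next I descend behind it and begin the arc.

carry_out --targets '[[[0.8,-0.3,4,-0.3,0.5,0,0],[0.8,-0.3,8,-0.3,0.5,0,0],[0.8,-0.3,8.5,-0.3,0.5,0,0],[-1.8,-0.3,8.4,-0.3,0.5,0,0],[-4.0,-0.3,8.3,-0.3,0.5,0,0],[-4.6,-0.3,8.3,-0.3,0.5,0,0],[-5.2,-0.3,8.4,-0.3,0.5,0,0],[-5.7,-0.3,8.5,-0.3,0.5,0,0],[-6.3,-0.3,8.7,-0.3,0.5,0,0],[-6.8,-0.3,8.9,-0.3,0.5,0,0],[-7.4,-0.3,9.1,-0.3,0.5,0,0],[-7.9,-0.3,9.3,-0.3,0.5,0,0]]]'

```text
t: 3.12
tcp_pos: [0.528, -0.1908, 0.2756]
tool_rot: [0.999, 0.053, 0.005, 0.002]
force: [0.0, -1.1, 0.1]
finger_gap: -0.001
gripper_force: 0.3
```

```bash
python3 - <<'E'
from h import *
s=manip.sense();print(s["tcp_pos"],s["t"],s["force"])
H=np.array([.1186,.1566]);P=[]
for f in np.linspace(124,206,24):
    a=np.radians(f);n=np.array([np.sin(a),-np.cos(a)])
    B=H+.105*np.array([np.cos(a),np.sin(a)])+n*(.0025+.011*abs(n[0])); P.append(sz(*B))
rows(P)
cv2.imwrite(f"pics/scene2.png",cams.snapshot("scene")[130:330,180:420,::-1])
E
```

```text
[ 0.52799337 -0.19084458  0.27556672] 3.1167 [ 0.00433469 -1.06408377  0.10836624]
[-0.7, -0.2, 0.6] [0.3, -0.5, 0.0]
[-1.3, -0.2, 1.0] [0.3, -0.5, 0.0]
[-1.9, -0.2, 1.4] [0.3, -0.5, 0.0]
[-2.4, -0.2, 1.8] [0.3, -0.5, 0.0]
[-3.0, -0.2, 2.2] [0.3, -0.5, 0.0]
[-3.5, -0.2, 2.7] [0.3, -0.5, 0.0]
[-3.9, -0.2, 3.3] [0.3, -0.5, 0.0]
[-4.4, -0.2, 3.8] [0.3, -0.5, 0.0]
[-4.8, -0.2, 4.4] [0.3, -0.5, 0.0]
[-5.1, -0.2, 5.1] [0.3, -0.5, 0.0]
[-5.4, -0.2, 5.7] [0.3, -0.5, 0.0]
[-5.7, -0.2, 6.4] [0.3, -0.5, 0.0]
[-5.9, -0.2, 7.1] [0.3, -0.5, 0.0]
[-6.1, -0.2, 7.8] [0.3, -0.5, 0.0]
[-6.2, -0.2, 8.5] [0.3, -0.5, 0.0]
[-6.3, -0.2, 9.2] [0.3, -0.5, 0.0]
[-6.4, -0.2, 9.9] [0.3, -0.5, 0.0]
[-6.4, -0.2, 10.4] [0.3, -0.5, 0.0]
[-6.3, -0.2, 11.0] [0.3, -0.5, 0.0]
[-6.2, -0.2, 11.6] [0.3, -0.5, 0.0]
[-6.1, -0.3, 12.2] [0.3, -0.5, 0.0]
[-6.0, -0.3, 12.8] [0.3, -0.5, 0.0]
[-5.8, -0.3, 13.3] [0.3, -0.5, 0.0]
[-5.6, -0.3, 13.9] [0.3, -0.5, 0.0]
```

View pics/scene2.png

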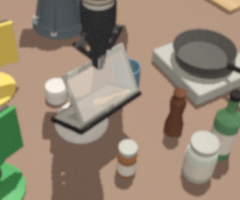

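The guard now leans further towards the screen, with the fingers on its outer face at about (100,62). I continue the arc.

carry_out --targets '[[[-0.7,-0.2,0.6,0,0,0,0],[-1.3,-0.2,1.0,0,0,0,0],[-1.9,-0.2,1.4,0,0,0,0],[-2.4,-0.2,1.8,0,0,0,0],[-3.0,-0.2,2.2,0,0,0,0],[-3.5,-0.2,2.7,0,0,0,0],[-3.9,-0.2,3.3,0,0,0,0],[-4.4,-0.2,3.8,0,0,0,0],[-4.8,-0.2,4.4,0,0,0,0],[-5.1,-0.2,5.1,0,0,0,0],[-5.4,-0.2,5.7,0,0,0,0],[-5.7,-0.2,6.4,0,0,0,0]]]'

```text
t: 4.17
tcp_pos: [0.4717, -0.1951, 0.2106]
tool_rot: [0.999, 0.052, 0.005, 0.002]
force: [-0.3, 1.2, -0.0]
finger_gap: 0.001
gripper_force: 0.2
```

```bash
python3 - <<'E'
from h import *
s=manip.sense();print(s["tcp_pos"],s["t"],s["force"])
H=np.array([.1186,.1566]);P=[]
for f in np.linspace(167,207,12):
    a=np.radians(f);n=np.array([np.sin(a),-np.cos(a)])
    B=H+.105*np.array([np.cos(a),np.sin(a)])+n*(.0025+.011*abs(n[0])); P.append(sz(*B))
rows(P)
E
```

```text
[ 0.47167475 -0.19506627  0.21062573] 4.1667 [-0.29487747  1.15237058 -0.03104174]
[-0.2, -0.0, 0.7] [0.3, -0.5, 0.0]
[-0.4, -0.0, 1.4] [0.3, -0.5, 0.0]
[-0.5, -0.0, 2.1] [0.3, -0.5, 0.0]
[-0.6, -0.0, 2.8] [0.3, -0.5, 0.0]
[-0.7, -0.0, 3.5] [0.3, -0.5, 0.0]
[-0.6, -0.0, 4.1] [0.3, -0.5, 0.0]
[-0.6, -0.0, 4.7] [0.3, -0.5, 0.0]
[-0.5, -0.0, 5.3] [0.3, -0.5, 0.0]
[-0.4, -0.0, 5.9] [0.3, -0.5, 0.0]
[-0.3, -0.0, 6.5] [0.3, -0.5, 0.0]
[-0.1, -0.1, 7.0] [0.3, -0.5, 0.0]
[0.1, -0.1, 7.6] [0.3, -0.5, 0.0]
```

carry_out --targets '[[[-0.2,0,0.7,0,0,0,0],[-0.4,0,1.4,0,0,0,0],[-0.5,0,2.1,0,0,0,0],[-0.6,0,2.8,0,0,0,0],[-0.7,0,3.5,0,0,0,0],[-0.6,0,4.1,0,0,0,0],[-0.6,0,4.7,0,0,0,0],[-0.5,0,5.2,0,0,0,0],[-0.4,0,5.7,0,0,0,0],[-0.3,0,6.2,0,0,0,0],[-0.2,0,6.6,0,0,0,0],[-0.1,0,7.0,0,0,0,0]]]'

```text
t: 5.17
tcp_pos: [0.4718, -0.1954, 0.1409]
tool_rot: [0.999, 0.052, 0.005, 0.002]
force: [-0.0, 0.7, 1.0]
finger_gap: -0.001
gripper_force: 0.2
```

carry_out --targets '[[[0,0,0.3,0,0,0,0],[0,0,0.5,0,0,0,0],[0,0,0.7,0,0,0,0],[0,0,0.8,0,0,0,0],[0,0,0.8,0,0,0,0]]]'

```text
t: 5.58
tcp_pos: [0.4715, -0.1954, 0.1331]
tool_rot: [0.999, 0.052, 0.004, 0.002]
force: [-0.2, -0.3, -0.4]
finger_gap: 0.003
gripper_force: 0.0
```

```bash
python3 - <<'E'
from h import *
s=manip.sense();print(s["tcp_pos"],s["t"],s["force"])
cv2.imwrite(f"pics/scene3.png",cv2.resize(cams.snapshot("scene")[150:310,180:360,::-1],None,fx=3,fy=3))
E
```

```text
[ 0.47149235 -0.19543987  0.13308882] 5.5833 [-0.18723549 -0.33525051 -0.43194395]
```

View pics/scene3.png

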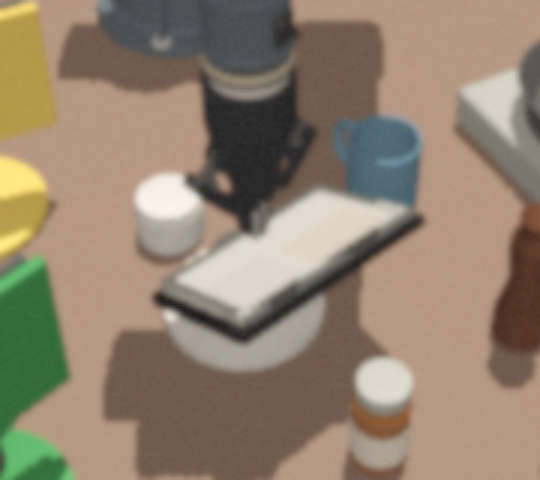

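The guard is almost flat on the tablet (240,260), and no contact force registers yet. I press on gently until there is a reaction.

carry_out --targets '[[[0,0,0.2,0,0,0,0],[0,0,0.4,0,0,0,0],[0,0,0.6,0,0,0,0],[0,0,0.6,0,0,0,0]]]'

```text
t: 5.97
tcp_pos: [0.4734, -0.1958, 0.1286]
tool_rot: [0.999, 0.052, 0.007, 0.003]
force: [0.8, 1.8, 8.6]
finger_gap: -0.001
gripper_force: 3.8
```

Contact gives 8.6 N upward, so the guard is on its stop. Next I go up, over behind the top edge, and down between the tablet and the spice jar.

```bash
python3 - <<'E'
from h import *
rows([sz(.02,.25),sz(.154,.25),sz(.154,.125)])
P=[]
for th in np.linspace(1.11,.349,24):
    Q=np.array([.14*np.sin(th)+.006*np.cos(th),.085+.14*np.cos(th)-.006*np.sin(th)]); P.append(sz(Q[0]+.011,Q[1]-.022))
print("arc from (.154,.125)");rows(P,sz(.154,.125))
E
```

```text
[0.0, -0.0, -14.0] [0.4, -0.7, -0.0]
[13.4, -0.0, -13.9] [0.4, -0.7, -0.0]
[13.3, -0.1, -1.4] [0.4, -0.7, -0.0]
arc from (.154,.125)
[-1.5, -0.0, 0.5] [0.0, 0.0, 0.0]
[-1.7, 0.0, 0.1] [0.0, 0.0, 0.0]
[-1.9, 0.0, -0.3] [0.0, 0.0, 0.0]
[-2.1, -0.0, -0.7] [0.0, 0.0, 0.0]
[-2.4, 0.0, -1.1] [0.0, 0.0, 0.0]
[-2.6, -0.0, -1.5] [0.0, 0.0, 0.0]
[-2.9, 0.0, -1.9] [0.0, 0.0, 0.0]
[-3.1, -0.0, -2.3] [0.0, 0.0, 0.0]
[-3.4, -0.0, -2.6] [0.0, 0.0, 0.0]
[-3.7, 0.0, -3.0] [0.0, 0.0, 0.0]
[-4.0, -0.0, -3.3] [0.0, 0.0, 0.0]
[-4.4, 0.0, -3.7] [0.0, 0.0, 0.0]
[-4.7, 0.0, -4.0] [0.0, 0.0, 0.0]
[-5.0, 0.0, -4.3] [0.0, 0.0, 0.0]
[-5.4, 0.0, -4.6] [0.0, 0.0, 0.0]
[-5.7, 0.0, -4.9] [0.0, 0.0, 0.0]
[-6.1, 0.0, -5.2] [0.0, 0.0, 0.0]
[-6.5, -0.0, -5.4] [0.0, 0.0, 0.0]
[-6.9, 0.0, -5.7] [0.0, 0.0, 0.0]
[-7.3, 0.0, -5.9] [0.0, 0.0, 0.0]
[-7.7, 0.0, -6.2] [0.0, 0.0, 0.0]
[-8.1, 0.0, -6.4] [0.0, 0.0, 0.0]
[-8.5, 0.0, -6.6] [0.0, 0.0, 0.0]
[-8.9, 0.0, -6.8] [0.0, 0.0, 0.0]
```

carry_out --targets '[[[0,0,-4,0,0,0,0],[0,0,-8,0,0,0,0],[0,0,-12,0,0,0,0],[0,0,-14,0,0,0,0],[4,0,-14,0,0,0,0],[8,0,-14,0,0,0,0],[12,0,-14,0,0,0,0],[13.3,0,-14,0,0,0,0],[13.3,0,-14,0,0,0,0],[13.3,0,-11,0,0,0,0],[13.3,0,-8,0,0,0,0],[13.3,0,-8,0,0,0,0]]]'

```text
t: 6.97
tcp_pos: [0.5982, -0.1793, 0.2025]
tool_rot: [0.999, 0.052, -0.002, -0.001]
force: [-2.0, 0.8, -1.0]
finger_gap: 0.004
gripper_force: 0.0
```

```bash
python3 - <<'E'
from h import *
rows([sz(.154,.125)])
b=cams.snapshot("scene")[150:310,180:380,::-1];a=cams.snapshot("top")[120:280,230:390,::-1]
cv2.imwrite(f"pics/s4.png",cv2.resize(np.hstack([a,b]),None,fx=2.2,fy=2.2))
E
```

```text
[0.7, 0.2, 5.8] [-0.1, 0.2, -0.0]
```

View pics/s4.png

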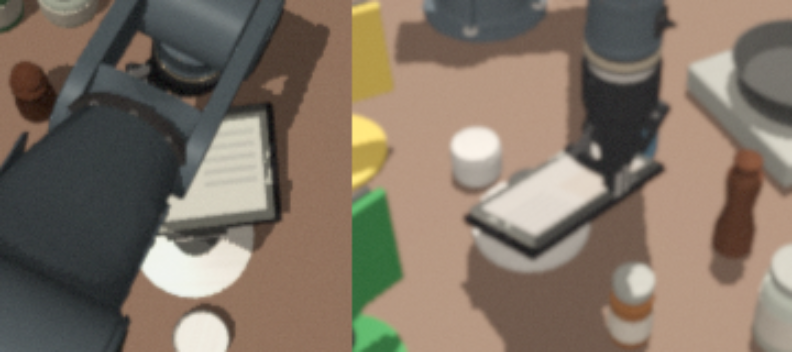

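```bash
python3 - <<'E'
from h import *
s=manip.sense();print("tip",proj("scene",s["tcp_pos"]-[0,0,.019]))
for th in(1.05,1.11,1.17,1.23,1.3):
  print(th,[np.round(proj("scene",[*sz(.14*np.sin(th)+d*np.cos(th),0,l)[:2],.085+.14*np.cos(th)-d*np.sin(th)]),1) for l,d in((-.1,.006),(.1,.006),(-.1,-.006))])
im=cv2.cvtColor(cams.snapshot("scene"),cv2.COLOR_RGB2GRAY)
for c in (262,275,): print(c,im[225:280,c].tolist())
E
```

```text
tip [300.03428853 235.66209152]
1.05 [array([259.3, 262.1]), array([321.5, 221.6]), array([257.5, 257.6])]
1.11 [array([260.4, 265.1]), array([322.3, 224.5]), array([258.8, 260.7])]
1.17 [array([261.4, 268.1]), array([323. , 227.3]), array([259.9, 263.8])]
1.23 [array([262.2, 271. ]), array([323.5, 230. ]), array([261. , 266.8])]
1.3 [array([263. , 274.2]), array([323.9, 233.1]), array([262. , 270.2])]
262 [158, 150, 140, 150, 181, 204, 215, 220, 222, 222, 222, 222, 221, 222, 220, 217, 217, 217, 217, 217, 218, 218, 217, 216, 217, 218, 216, 216, 217, 215, 202, 176, 142, 116, 110, 104, 95, 69, 44, 31, 36, 50, 87, 128, 154, 162, 161, 153, 133, 109, 98, 94, 96, 98, 96]
275 [222, 223, 223, 223, 221, 222, 221, 221, 218, 217, 218, 220, 221, 221, 221, 220, 219, 218, 217, 217, 218, 216, 209, 192, 161, 119, 90, 74, 73, 69, 59, 49, 42, 62, 96, 132, 153, 161, 163, 162, 164, 162, 159, 153, 139, 118, 100, 97, 96, 94, 97, 98, 93, 99, 95]
```

carry_out --targets '[[[0.8,0.2,3,0,0,0,0],[0.8,0.2,6,0,0,0,0],[0.8,0.2,7,0,0,0,0],[0.4,0.2,7,0,0,0,0],[0,0.2,7,0,0,0,0],[-0.4,0.2,7,0,0,0,0],[-0.7,0.2,6.7,0,0,0,0],[-0.9,0.2,6.3,0,0,0,0],[-1.1,0.2,5.8,0,0,0,0],[-1.3,0.2,5.3,0,0,0,0],[-1.5,0.2,4.9,0,0,0,0],[-1.7,0.2,4.6,0,0,0,0]]]'

```text
t: 8.12
tcp_pos: [0.5871, -0.1853, 0.1634]
tool_rot: [0.999, 0.052, 0.005, 0.003]
force: [3.4, 0.4, -1.5]
finger_gap: 0.0
gripper_force: 1.9
```

```bash
python3 - <<'E'
from h import *
s=manip.sense();print(s["tcp_pos"],s["t"],s["force"],s["ft_torque"])
P=[]
for th in np.linspace(.96,.349,15):
    Q=np.array([.14*np.sin(th)+.006*np.cos(th),.085+.14*np.cos(th)-.006*np.sin(th)]); P.append(sz(Q[0]+.011,Q[1]-.022))
rows(P)
im=cv2.cvtColor(cams.snapshot("scene"),cv2.COLOR_RGB2BGR);cv2.imwrite("pics/s5.png",im)
for th in(.8,.9,1.,1.1,1.15):
  print(th,[np.round(proj("scene",[*sz(.14*np.sin(th)+d*np.cos(th),0,l)[:2],.085+.14*np.cos(th)-d*np.sin(th)]),1) for l,d in((-.1,.006),(.1,.006),(-.1,-.006))])
g=cv2.cvtColor(im,cv2.COLOR_BGR2GRAY);print(g[225:280,262].tolist())
E
```

```text
[ 0.58714769 -0.18534295  0.16342371] 8.1167 [ 3.3795152   0.4072286  -1.47477702] [ 0.03412082 -0.78799978  0.03968666]
[-0.7, -0.3, 0.6] [0.4, -0.6, 0.0]
[-1.0, -0.3, 0.1] [0.4, -0.6, 0.0]
[-1.3, -0.3, -0.4] [0.4, -0.6, 0.0]
[-1.7, -0.2, -0.9] [0.4, -0.6, 0.0]
[-2.1, -0.2, -1.4] [0.4, -0.6, 0.0]
[-2.5, -0.2, -1.8] [0.4, -0.6, 0.0]
[-3.0, -0.2, -2.2] [0.4, -0.6, 0.0]
[-3.4, -0.2, -2.6] [0.4, -0.6, 0.0]
[-3.9, -0.2, -3.0] [0.4, -0.6, 0.0]
[-4.4, -0.2, -3.4] [0.4, -0.6, 0.0]
[-4.9, -0.2, -3.7] [0.4, -0.6, 0.0]
[-5.4, -0.2, -4.1] [0.4, -0.6, 0.0]
[-6.0, -0.2, -4.4] [0.4, -0.6, 0.0]
[-6.5, -0.2, -4.6] [0.4, -0.6, 0.0]
[-7.1, -0.2, -4.9] [0.4, -0.6, 0.0]
0.8 [array([253.4, 248.7]), array([316.7, 209.2]), array([250.9, 244.1])]
0.9 [array([256. , 254.1]), array([318.9, 214.2]), array([253.8, 249.5])]
1.0 [array([258.3, 259.5]), array([320.7, 219.1]), array([256.3, 254.9])]
1.1 [array([260.2, 264.6]), array([322.2, 224. ]), array([258.6, 260.2])]
1.15 [array([261. , 267.1]), array([322.8, 226.3]), array([259.6, 262.8])]
[162, 158, 147, 153, 180, 205, 217, 221, 221, 222, 222, 222, 221, 221, 220, 218, 216, 218, 216, 217, 217, 219, 217, 216, 218, 217, 216, 217, 219, 215, 201, 177, 141, 115, 105, 101, 92, 64, 41, 35, 27, 47, 87, 128, 157, 161, 163, 153, 132, 110, 97, 98, 94, 97, 92]
```

carry_out --targets '[[[0.5,-0.2,1,0,0,0,0],[0.5,-0.2,3.2,0,0,0,0],[0,-0.2,3.2,0,0,0,0],[-0.4,-0.2,3.2,0,0,0,0],[-0.8,-0.2,2.9,0,0,0,0],[-1.1,-0.2,2.4,0,0,0,0],[-1.4,-0.2,1.8,0,0,0,0],[-1.8,-0.2,1.3,0,0,0,0],[-2.2,-0.2,0.7,0,0,0,0],[-2.6,-0.2,0.1,0,0,0,0]]]'

```text
t: 9.0
tcp_pos: [0.5824, -0.1907, 0.1693]
tool_rot: [0.998, 0.05, 0.03, 0.011]
force: [34.4, 4.9, 10.8]
finger_gap: 0.001
gripper_force: 19.3
```

```bash
cat >> h.py <<'E'
def tl():
    im=cams.snapshot("scene");g=cv2.cvtColor(im,cv2.COLOR_RGB2GRAY);cv2.imwrite("pics/last.png",im[:,:,::-1]);return g
def pred(ths,yaw=Y0):
    for th in ths: print(th,[np.round(proj("scene",[*sz(.14*np.sin(th)+d*np.cos(th),0,l,yaw)[:2],.085+.14*np.cos(th)-d*np.sin(th)]),1).tolist() for l,d in((-.1,.006),(.1,.006))])
E
python3 - <<'E'
from h import *
s=manip.sense();print(s["tcp_pos"],s["t"],s["force"],s["ft_torque"])
p=s["tcp_pos"];a=np.radians(Y0);print("s",(p[:2]-PIV)@[np.cos(a),np.sin(a)],"tipz",p[2]-.019)
g=tl();pred((.5,.6,.7,.8,.9,1.))
for c in(245,250,255,260): print(c,g[230:275,c].tolist())
E
```

```text
[ 0.5824404  -0.19067395  0.16928579] 9.0 [34.3581952   4.93720597 10.79596761] [ 0.83247439 -5.86933644  0.15775702]
s 0.13038708669784832 tipz 0.15028579019214836
0.5 [[244.1, 232.7], [308.4, 194.6]]
0.6 [[247.4, 237.9], [311.4, 199.3]]
0.7 [[250.5, 243.3], [314.2, 204.2]]
0.8 [[253.4, 248.7], [316.7, 209.2]]
0.9 [[256.0, 254.1], [318.9, 214.2]]
1.0 [[258.3, 259.5], [320.7, 219.1]]
245 [139, 136, 134, 153, 180, 195, 186, 166, 171, 196, 212, 219, 220, 220, 222, 217, 207, 185, 160, 151, 143, 138, 117, 86, 51, 41, 38, 51, 87, 124, 150, 159, 161, 162, 162, 163, 161, 159, 151, 136, 119, 102, 97, 94, 98]
250 [155, 155, 158, 157, 153, 166, 193, 211, 220, 220, 219, 221, 220, 220, 219, 217, 214, 216, 210, 193, 165, 137, 130, 134, 135, 118, 85, 45, 32, 38, 65, 104, 141, 161, 163, 164, 165, 164, 162, 161, 155, 142, 118, 101, 97]
255 [123, 133, 164, 195, 211, 219, 220, 220, 221, 221, 221, 219, 218, 216, 216, 217, 215, 216, 217, 216, 213, 206, 183, 150, 132, 135, 139, 131, 105, 67, 40, 34, 44, 66, 106, 140, 158, 165, 167, 167, 165, 161, 148, 124, 103]
260 [189, 209, 217, 220, 220, 221, 221, 221, 219, 218, 216, 215, 215, 216, 216, 217, 215, 215, 216, 216, 215, 217, 214, 204, 179, 140, 105, 85, 79, 72, 56, 43, 39, 41, 74, 113, 147, 164, 167, 167, 166, 164, 156, 140, 112]
```

The vertical fingers wedge on the slanted top edge (34 N) because their tips were too high. I back off and tilt the tool so its tips reach under the back. Then I'll rotate tool and tablet together about the hinge line.

carry_out --targets '[[[3,0,-0.5,0,0,0,0],[6.5,0,-1,0,0,0,0],[6.5,0,-1,0,-6,0,0],[6.5,0,-1,0,-12,0,0],[6.5,0,-1,0,-18,0,0],[6.5,0,-1,0,-24,0,0],[6.5,0,-1,0,-30,0,0],[6.5,0,-1,0,-35,0,0],[6.5,0,-1,0,-35,0,0]]]'

```text
t: 9.8
tcp_pos: [0.6256, -0.1778, 0.1667]
tool_rot: [0.953, 0.05, -0.299, 0.017]
force: [-0.2, 0.5, -0.5]
finger_gap: -0.002
gripper_force: 0.0
```

```bash
cat >> h.py <<'E'
def rows6(poses,yaw=Y0,lat=0):
    "poses (s,TCP z,alpha deg tip toward -s)"
    s=manip.sense();p0=s["tcp_pos"];R0=Rn.from_quat(s["tool_rot"])
    for q,z,al in poses:
        x,y,_,_=sz(q,z,lat,yaw); R=tool(yaw)*Rn.from_euler("y",-al,degrees=True)
        print(np.round(R0.inv().apply([x-p0[0],y-p0[1],z-p0[2]])*100,1).tolist(),np.round((R0.inv()*R).as_rotvec(degrees=True),1).tolist())
E
python3 - <<'E'
from h import *
s=manip.sense();p=s["tcp_pos"];a=np.radians(Y0);print(s["t"],p,"s",(p[:2]-PIV)@[np.cos(a),np.sin(a)],s["force"])
g=tl();pred((1.,1.05,1.1,1.15))
for c in(255,262,): print(c,g[250:280,c].tolist())
rows6([(.16,.125,35),(.1365,.137,35)])
print("rot")
P=np.array([.1365,.137-.085])
r0=np.hypot(*P);b0=np.degrees(np.arctan2(*P))
rows6([(r0*np.sin(np.radians(b0-k)),.085+r0*np.cos(np.radians(b0-k)),35-k) for k in np.arange(0,46,3)])
E
```

```text
9.8 [ 0.62556427 -0.17775724  0.16673871] s 0.17462488215456864 [-0.15813773  0.53512806 -0.45114038]
1.0 [[258.3, 259.5], [320.7, 219.1]]
1.05 [[259.3, 262.1], [321.5, 221.6]]
1.1 [[260.2, 264.6], [322.2, 224.0]]
1.15 [[261.0, 267.1], [322.8, 226.3]]
255 [216, 216, 210, 203, 192, 174, 150, 124, 100, 71, 52, 45, 51, 76, 113, 142, 159, 165, 168, 167, 166, 161, 151, 126, 105, 100, 97, 97, 95, 94]
262 [217, 215, 210, 201, 182, 156, 129, 109, 92, 70, 48, 39, 57, 88, 128, 153, 164, 168, 167, 167, 167, 162, 155, 135, 112, 100, 96, 98, 96, 97]
[1.3, 0.1, 4.3] [0.2, -0.3, -0.0]
[-1.3, 0.1, 4.7] [0.2, -0.3, -0.0]
rot
[-1.3, 0.1, 4.7] [0.2, -0.3, -0.0]
[-2.0, 0.1, 4.3] [0.2, 2.7, -0.0]
[-2.6, 0.1, 3.9] [0.2, 5.7, -0.0]
[-3.3, 0.1, 3.5] [0.2, 8.7, -0.0]
[-4.0, 0.1, 3.2] [0.2, 11.7, -0.0]
[-4.7, 0.1, 2.9] [0.2, 14.7, -0.0]
[-5.5, 0.1, 2.7] [0.2, 17.7, 0.0]
[-6.2, 0.1, 2.5] [0.2, 20.7, 0.0]
[-7.0, 0.1, 2.4] [0.2, 23.7, 0.0]
[-7.7, 0.1, 2.2] [0.2, 26.7, 0.0]
[-8.5, 0.1, 2.2] [0.2, 29.7, 0.0]
[-9.2, 0.1, 2.1] [0.2, 32.7, 0.0]
[-10.0, 0.1, 2.1] [0.2, 35.7, 0.0]
[-10.8, 0.1, 2.2] [0.2, 38.7, 0.0]
[-11.5, 0.1, 2.2] [0.2, 41.7, 0.0]
[-12.3, 0.1, 2.4] [0.2, 44.7, 0.0]
```

carry_out --targets '[[[1.3,0.1,2.5,0,0,0,0],[1.3,0.1,4.3,0,0,0,0],[0,0.1,4.6,0,0,0,0],[-1.3,0.1,4.7,0,0,0,0],[-2.0,0.1,4.3,0,3,0,0],[-2.6,0.1,3.9,0,6,0,0],[-3.3,0.1,3.5,0,9,0,0],[-4.0,0.1,3.2,0,12,0,0],[-4.7,0.1,2.9,0,15,0,0],[-5.5,0.1,2.7,0,18,0,0],[-6.2,0.1,2.5,0,21,0,0],[-6.2,0.1,2.5,0,21,0,0]]]'

```text
t: 10.85
tcp_pos: [0.5593, -0.1865, 0.1879]
tool_rot: [0.992, 0.051, -0.114, 0.009]
force: [2.7, 1.7, -3.6]
finger_gap: -0.0
gripper_force: 1.9
```

```bash
python3 - <<'E'
from h import *
s=manip.sense();p=s["tcp_pos"];a=np.radians(Y0);print(s["t"],p,"s",(p[:2]-PIV)@[np.cos(a),np.sin(a)],s["force"],s["ft_torque"])
g=tl();pred((.5,.6,.7,.8,.9,1.,))
for c in(242,248,255,262,): print(c,g[225:270,c].tolist())
cv2.imwrite("pics/s6.png",cv2.resize(cv2.imread("pics/last.png")[140:310,180:380],None,fx=3,fy=3))
E
```

```text
10.85 [ 0.55933569 -0.1865034   0.18785321] s 0.10784488196094398 [ 2.72298255  1.66823596 -3.60652506] [ 0.16376953 -0.72310418 -0.09590898]
0.5 [[244.1, 232.7], [308.4, 194.6]]
0.6 [[247.4, 237.9], [311.4, 199.3]]
0.7 [[250.5, 243.3], [314.2, 204.2]]
0.8 [[253.4, 248.7], [316.7, 209.2]]
0.9 [[256.0, 254.1], [318.9, 214.2]]
1.0 [[258.3, 259.5], [320.7, 219.1]]
242 [164, 160, 158, 158, 157, 156, 154, 148, 131, 119, 128, 141, 145, 139, 128, 113, 86, 58, 35, 56, 116, 179, 219, 236, 241, 242, 243, 243, 243, 244, 243, 242, 243, 243, 242, 232, 211, 181, 164, 160, 157, 149, 137, 118, 103]
248 [150, 150, 150, 152, 152, 153, 154, 158, 156, 140, 125, 114, 105, 92, 71, 51, 44, 67, 131, 192, 228, 240, 242, 242, 241, 240, 238, 233, 231, 233, 234, 238, 239, 231, 213, 186, 167, 163, 162, 167, 166, 165, 163, 162, 157]
255 [158, 156, 152, 148, 141, 124, 106, 97, 86, 72, 56, 49, 42, 43, 48, 66, 115, 164, 195, 206, 196, 176, 160, 161, 162, 165, 165, 168, 164, 164, 164, 164, 165, 165, 166, 166, 167, 165, 165, 164, 164, 163, 165, 167, 167]
262 [160, 131, 99, 78, 69, 57, 48, 34, 34, 34, 40, 47, 65, 68, 66, 71, 71, 87, 120, 146, 158, 162, 162, 164, 166, 167, 175, 173, 171, 171, 170, 169, 168, 166, 164, 163, 165, 165, 169, 169, 168, 167, 168, 166, 167]
```

View pics/s6.png

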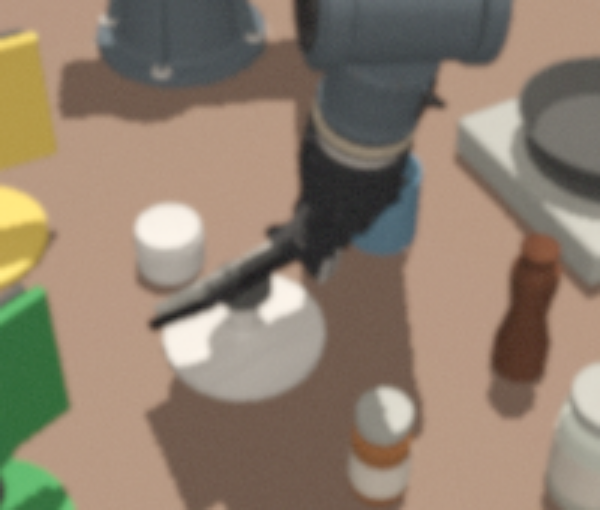

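The picture shows the tablet nearly edge-on, rising from (155,322) to (300,235), with the fingers behind its middle. It is standing up and now at about 40°. I continue the rotation.

```bash
python3 - <<'E'
from h import *
s=manip.sense();p=s["tcp_pos"];z=Rn.from_quat(s["tool_rot"]).as_matrix()[:,2];print("alpha",np.degrees(np.arcsin(-z[0])))
a0=np.degrees(np.arcsin(-z[0]));P=np.array([.108,.1879-.085]);r0=np.hypot(*P);b0=np.degrees(np.arctan2(*P))
rows6([(r0*np.sin(np.radians(b0-k)),.085+r0*np.cos(np.radians(b0-k)),a0-k) for k in np.arange(0,26,3)])
E
```

```text
alpha 13.220703266522644
[-0.0, -0.1, -0.0] [0.3, 0.1, -0.2]
[-0.7, -0.1, -0.5] [0.3, 3.1, -0.2]
[-1.4, -0.1, -0.8] [0.3, 6.1, -0.2]
[-2.1, -0.1, -1.2] [0.3, 9.1, -0.2]
[-2.8, -0.1, -1.5] [0.3, 12.1, -0.1]
[-3.6, -0.1, -1.7] [0.3, 15.1, -0.1]
[-4.3, -0.1, -2.0] [0.3, 18.1, -0.1]
[-5.1, -0.1, -2.1] [0.3, 21.1, -0.1]
[-5.8, -0.1, -2.3] [0.3, 24.1, -0.1]
```

carry_out --targets '[[[-0.7,-0.1,-0.5,0,3,0,0],[-1.4,-0.1,-0.8,0,6,0,0],[-2.1,-0.1,-1.2,0,9,0,0],[-2.8,-0.1,-1.5,0,12,0,0],[-3.6,-0.1,-1.7,0,15,0,0],[-4.3,-0.1,-2.0,0,18,0,0],[-4.5,-0.1,-2.0,0,19,0,0],[-4.5,-0.1,-2.0,0,19,0,0]]]'

```text
t: 11.57
tcp_pos: [0.5222, -0.1901, 0.2171]
tool_rot: [0.997, 0.052, 0.05, 0.001]
force: [4.4, 2.0, 1.4]
finger_gap: -0.005
gripper_force: 2.2
```

carry_out --targets '[[[2,0,0,0,0,0,0],[4,0,0,0,0,0,0],[4,0,-4,0,0,0,0],[4,0,-8,0,0,0,0],[4,0,-12,0,0,0,0],[4,8,-15,0,0,0,0],[4,8,-15,0,0,0,0],[4,8,-15,0,0,0,0]]]'

```text
t: 12.23
tcp_pos: [0.5565, -0.2729, 0.3731]
tool_rot: [0.997, 0.051, 0.05, 0.005]
force: [1.5, 0.7, -0.0]
finger_gap: 0.002
gripper_force: 0.0
```

```bash
python3 - <<'E'
from h import *
s=manip.sense();p=s["tcp_pos"];print(s["t"],p,s["tool_rot"],s["force"])
b=cams.snapshot("scene")[140:290,200:350,::-1];a=cams.snapshot("top")[130:280,240:390,::-1]
cv2.imwrite("pics/s7.png",cv2.resize(np.hstack([a,b]),None,fx=2.6,fy=2.6,interpolation=cv2.INTER_CUBIC))
pred((.25,.35,.45,.55,.65))
E
```

```text
12.2333 [ 0.55645018 -0.27293167  0.3730666 ] [0.99747842 0.05057905 0.04953853 0.00494833] [ 1.45960666  0.67331645 -0.01625929]
0.25 [[235.2, 220.6], [299.9, 184.0]]
0.35 [[238.8, 225.2], [303.4, 188.0]]
0.45 [[242.3, 230.1], [306.8, 192.4]]
0.55 [[245.7, 235.3], [309.9, 197.0]]
0.65 [[249.0, 240.6], [312.9, 201.8]]
```

View pics/s7.png

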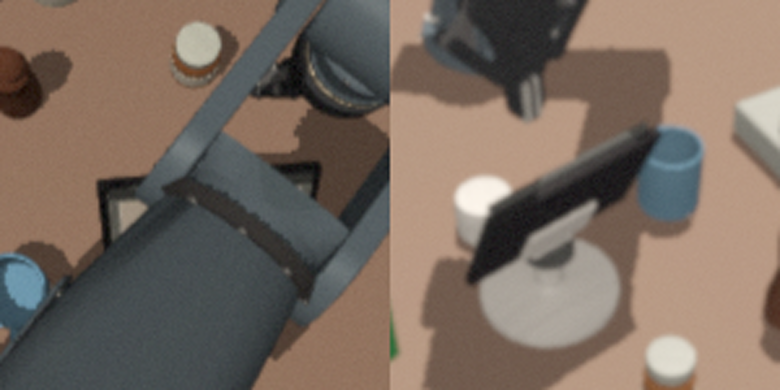

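The picture shows the tablet standing at about 20° lean with the guard still closed on its front. The back-top edge runs from (492,210) to (657,132) in the scene half of the crop. I now plan the swivel, pushing the +y end of the front near the hinge and sweeping clockwise.

```bash
cat >> h.py <<'E'
def pose(psi,s,lat,tipz,tilt=20,off=30):
    "tip at local (s,lat) of tablet yaw psi; tool leans so tips point to +s by tilt; returns TCP pos, Rotation"
    a=np.radians(psi);u=np.array([np.cos(a),np.sin(a),0]);v=np.array([-u[1],u[0],0])
    R=Rn.from_rotvec(-np.radians(tilt)*v)*tool(psi+off)
    tip=np.array([*PIV,tipz])+s*u+lat*v
    return tip-.019*R.as_matrix()[:,2],R
def R6(poses,p0=None,R0=None):
    if p0 is None:
        st=manip.sense();p0=st["tcp_pos"];R0=Rn.from_quat(st["tool_rot"])
    for p,R in poses: print(np.round(np.r_[R0.inv().apply(p-p0)*100,(R0.inv()*R).as_rotvec(degrees=True)],1).tolist())
E
python3 - <<'E'
from h import *
np.set_printoptions(precision=3,suppress=True)
A,e=tri((363,192.7),(239.2,222.5));B,f=tri((278.5,200),(302.7,190.8));print(A,e,B,f,"yaw",np.degrees(np.arctan2(-(B-A)[0],(B-A)[1])))
print("q",manip.sense()["q"])
print(pose(6,0,0,0)[1].as_matrix()[:,2])
p,R=pose(6,-.06,.085,.33);print(p)
R6([(np.r_[p[:2]*.4+.6*manip.sense()["tcp_pos"][:2],.4],R),(p,R)])
E
```

```text
[ 0.515 -0.291  0.223] 0.00172064770787259 [ 0.501 -0.099  0.213] 0.00043964744875058773 yaw 4.384875803736164
q [-0.659  0.373  1.36   0.062  1.338  0.798]
[ 0.34   0.036 -0.94 ]
[ 0.377 -0.119  0.348]
[-6.1, -6.6, -3.7, -3.5, 14.4, -29.9]
[-16.3, -16.6, 0.5, -3.5, 14.4, -29.9]
```

carry_out --targets '[[[-2,-2.2,-2,-0.6,2.4,-5,0],[-5,-5,-3,-1.2,4.8,-10,0],[-8,-8,-3,-1.8,7.2,-15,0],[-11,-11,-2,-2.3,9.6,-20,0],[-14,-14,-1,-2.9,12,-25,0],[-16.3,-16.6,0.5,-3.5,14.4,-30,0],[-16.3,-16.6,0.5,-3.5,14.4,-30,0],[-16.3,-16.6,0.5,-3.5,14.4,-30,0],[-16.3,-16.6,0.5,-3.5,14.4,-30,0]]]'

```text
t: 13.08
tcp_pos: [0.3764, -0.1168, 0.3476]
tool_rot: [0.936, 0.306, 0.171, 0.035]
force: [0.7, -0.5, 0.5]
finger_gap: 0.002
gripper_force: 0.0
```

```bash
python3 - <<'E'
from h import *
print(manip.sense()["tcp_pos"],manip.sense()["t"])
print("down");R6([pose(6,-.055,.085,.20),pose(6,-.045,.085,.122),pose(6,-.022,.085,.122)])
P=[pose(k,-.015,.085,.122) for k in np.arange(6,-99,-4)]
print("sweep1");R6(P[:10],*pose(6,-.022,.085,.122))
E
```

```text
[ 0.3763672  -0.11677213  0.34759717] 13.0833
down
[-3.6, -1.7, 12.4, -0.1, -0.1, 0.2]
[-5.1, -2.6, 20.0, -0.1, -0.1, 0.2]
[-3.2, -1.5, 20.8, -0.1, -0.1, 0.2]
sweep1
[0.6, 0.3, 0.2, 0.0, 0.0, 0.0]
[1.1, 0.5, 0.4, -1.2, -0.7, 3.8]
[1.7, 0.7, 0.7, -2.4, -1.4, 7.5]
[2.2, 1.0, 0.9, -3.6, -2.1, 11.3]
[2.7, 1.2, 1.1, -4.7, -2.7, 15.0]
[3.2, 1.6, 1.3, -5.9, -3.4, 18.8]
[3.6, 1.9, 1.5, -7.1, -4.1, 22.6]
[4.0, 2.3, 1.7, -8.3, -4.8, 26.3]
[4.4, 2.7, 1.9, -9.5, -5.5, 30.1]
[4.8, 3.2, 2.1, -10.7, -6.2, 33.8]
```

carry_out --targets '[[[-1.2,-0.6,4,0,0,0,0],[-2.4,-1.1,8,0,0,0,0],[-3.6,-1.7,12,0,0,0,0],[-4.4,-2.2,16,0,0,0,0],[-5.1,-2.6,20,0,0,0,0],[-4.2,-2.0,20.4,0,0,0,0],[-3.2,-1.5,20.8,0,0,0,0],[-3.2,-1.5,20.8,0,0,0,0]]]'

```text
t: 13.75
tcp_pos: [0.4197, -0.1185, 0.1393]
tool_rot: [0.935, 0.307, 0.172, 0.036]
force: [0.4, -0.2, 0.7]
finger_gap: 0.001
gripper_force: 0.0
```

carry_out --targets '[[[0.6,0.3,0.2,0,0,0,0],[1.1,0.5,0.4,-1.2,-0.7,3.8,0],[1.7,0.7,0.7,-2.4,-1.4,7.5,0],[2.2,1.0,0.9,-3.6,-2.1,11.3,0],[2.7,1.2,1.1,-4.7,-2.7,15,0],[3.2,1.6,1.3,-5.9,-3.4,18.8,0],[3.6,1.9,1.5,-7.1,-4.1,22.6,0],[4.0,2.3,1.7,-8.3,-4.8,26.3,0],[4.4,2.7,1.9,-9.5,-5.5,30.1,0],[4.8,3.2,2.1,-10.7,-6.2,33.8,0]]]'

```text
t: 14.58
tcp_pos: [0.4687, -0.1115, 0.1404]
tool_rot: [0.984, 0.046, 0.153, 0.078]
force: [-5.4, -1.5, 3.5]
finger_gap: 0.0
gripper_force: 3.0
```

```bash
python3 - <<'E'
from h import *
st=manip.sense();print(st["tcp_pos"],st["t"],st["force"])
print("expected",pose(-30,-.015,.085,.122)[0])
R6([pose(k,-.015,.085,.122) for k in np.arange(-34,-80,-4)])
b=cams.snapshot("scene")[140:290,200:350,::-1];a=cams.snapshot("top")[130:280,240:390,::-1]
cv2.imwrite("pics/s8.png",cv2.resize(np.hstack([a,b]),None,fx=2.6,fy=2.6,interpolation=cv2.INTER_CUBIC))
E
```

```text
[ 0.46866331 -0.11151484  0.14044954] 14.5833 [-5.41489049 -1.49469415  3.54952294]
expected [ 0.47588185 -0.11263865  0.13985416]
[1.2, 0.4, 0.5, -3.0, -1.4, 8.8]
[1.7, 0.6, 0.7, -4.2, -2.1, 12.5]
[2.2, 0.9, 0.9, -5.4, -2.7, 16.3]
[2.7, 1.3, 1.1, -6.5, -3.4, 20.0]
[3.1, 1.6, 1.3, -7.7, -4.1, 23.8]
[3.5, 2.0, 1.5, -8.9, -4.8, 27.6]
[3.9, 2.5, 1.7, -10.1, -5.4, 31.3]
[4.3, 2.9, 1.9, -11.2, -6.1, 35.1]
[4.6, 3.4, 2.1, -12.4, -6.8, 38.9]
[4.9, 3.9, 2.3, -13.6, -7.5, 42.6]
[5.1, 4.5, 2.4, -14.8, -8.2, 46.4]
[5.3, 5.0, 2.6, -16.0, -8.8, 50.1]
```

View pics/s8.png

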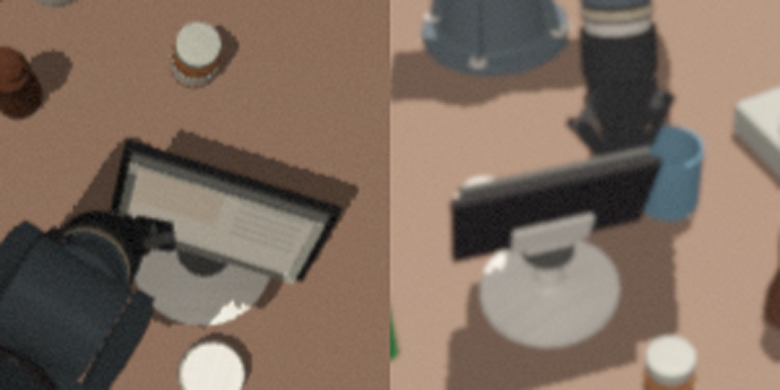

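The tablet has turned about 25° clockwise with the fingers at its left front (150,235) and the guard closed. That was my tenth and last view, so from here I measure numerically. I continue the sweep from the commanded pose.

```bash
python3 - <<'E'
from h import *
R6([pose(k,-.015,.085,.122) for k in np.arange(-34,-80,-4)],*pose(-30,-.015,.085,.122))
E
```

```text
[0.6, 0.2, 0.2, -1.2, -0.7, 3.8]
[1.1, 0.4, 0.4, -2.4, -1.4, 7.5]
[1.6, 0.6, 0.6, -3.6, -2.1, 11.3]
[2.1, 0.9, 0.8, -4.7, -2.7, 15.0]
[2.6, 1.2, 1.0, -5.9, -3.4, 18.8]
[3.0, 1.6, 1.2, -7.1, -4.1, 22.6]
[3.5, 2.0, 1.5, -8.3, -4.8, 26.3]
[3.9, 2.4, 1.7, -9.5, -5.5, 30.1]
[4.2, 2.9, 1.8, -10.7, -6.2, 33.8]
[4.6, 3.3, 2.0, -11.8, -6.8, 37.6]
[4.9, 3.8, 2.2, -13.0, -7.5, 41.3]
[5.1, 4.4, 2.4, -14.2, -8.2, 45.1]
```

carry_out --targets '[[[0.6,0.2,0.2,-1.2,-0.7,3.8,0],[1.1,0.4,0.4,-2.4,-1.4,7.5,0],[1.6,0.6,0.6,-3.6,-2.1,11.3,0],[2.1,0.9,0.8,-4.7,-2.7,15,0],[2.6,1.2,1.0,-5.9,-3.4,18.8,0],[3.0,1.6,1.2,-7.1,-4.1,22.6,0],[3.5,2.0,1.5,-8.3,-4.8,26.3,0],[3.9,2.4,1.7,-9.5,-5.5,30.1,0],[4.2,2.9,1.8,-10.7,-6.2,33.8,0],[4.6,3.3,2.0,-11.8,-6.8,37.6,0],[4.9,3.8,2.2,-13,-7.5,41.3,0],[5.1,4.4,2.4,-14.2,-8.2,45.1,0]]]'

```text
t: 15.68
tcp_pos: [0.5281, -0.1514, 0.1404]
tool_rot: [0.918, -0.358, 0.107, 0.133]
force: [-1.6, 4.8, 6.5]
finger_gap: 0.002
gripper_force: 3.1
```

```bash
python3 - <<'E'
from h import *
st=manip.sense();print(st["tcp_pos"],pose(-78,-.015,.085,.122)[0],st["t"],st["force"],st["q"])
C=pose(-78,-.015,.085,.122)
R6([pose(k,-.015,.085,.122) for k in (-81,-84,-87,-90,-92,-94)],*C)
print("retreat from -94");R6([pose(-94,-.06,.085,.13),pose(-94,-.06,.085,.30),pose(-94,-.10,.0,.33)],*pose(-94,-.015,.085,.122))
E
```

```text
[ 0.5280921  -0.15138989  0.1403844 ] [ 0.53067278 -0.15829891  0.13985416] 15.6833 [-1.59662406  4.82615282  6.48172434] [-0.34596249  0.56724983  1.8455151  -0.51265064  0.57734342  2.37944129]
[0.4, 0.1, 0.2, -0.9, -0.5, 2.8]
[0.8, 0.3, 0.3, -1.8, -1.0, 5.6]
[1.2, 0.4, 0.5, -2.7, -1.5, 8.5]
[1.6, 0.6, 0.6, -3.6, -2.1, 11.3]
[1.9, 0.8, 0.7, -4.1, -2.4, 13.2]
[2.1, 0.9, 0.8, -4.7, -2.7, 15.0]
retreat from -94
[-3.4, -2.0, -2.3, 0.0, 0.0, 0.0]
[1.6, 0.9, -18.3, 0.0, 0.0, 0.0]
[-5.0, 6.9, -22.5, 0.0, 0.0, 0.0]
```

carry_out --targets '[[[0.4,0.1,0.2,-0.9,-0.5,2.8,0],[0.8,0.3,0.3,-1.8,-1.0,5.6,0],[1.2,0.4,0.5,-2.7,-1.5,8.5,0],[1.6,0.6,0.6,-3.6,-2.1,11.3,0],[1.9,0.8,0.7,-4.1,-2.4,13.2,0],[2.1,0.9,0.8,-4.7,-2.7,15,0],[2.1,0.9,0.8,-4.7,-2.7,15,0],[2.1,0.9,0.8,-4.7,-2.7,15,0]]]'

```text
t: 16.35
tcp_pos: [0.5381, -0.1743, 0.1404]
tool_rot: [0.86, -0.48, 0.088, 0.147]
force: [-0.1, 3.5, 4.1]
finger_gap: 0.001
gripper_force: 2.2
```

```bash
python3 - <<'E'
from h import *
st=manip.sense();print(st["tcp_pos"],pose(-94,-.015,.085,.122)[0],st["t"],st["force"],st["q"][5])
R6([pose(-94,-.05,.085,.13),pose(-94,-.06,.085,.30),pose(-94,-.30,.0,.36)],*pose(-94,-.015,.085,.122))
E
```

```text
[ 0.53809999 -0.17434707  0.14043903] [ 0.5382926  -0.18148329  0.13985416] 16.35 [-0.06221433  3.46176183  4.09446386] 2.5999967339362704
[-2.6, -1.5, -1.9, 0.0, 0.0, 0.0]
[1.6, 0.9, -18.3, 0.0, 0.0, 0.0]
[-20.4, -2.0, -32.1, 0.0, 0.0, 0.0]
```

carry_out --targets '[[[-2.6,-1.5,-1.9,0,0,0,0],[-1.5,-0.9,-6,0,0,0,0],[0,0,-10,0,0,0,0],[1,0.5,-14,0,0,0,0],[1.6,0.9,-18.3,0,0,0,0],[-2,0,-21,0,0,0,0],[-6,0,-24,0,0,0,0],[-10,-1,-26,0,0,0,0],[-14,-1,-28,0,0,0,0],[-18,-2,-30,0,0,0,0],[-20.4,-2,-32,0,0,0,0],[-20.4,-2,-32,0,0,0,0]]]'

```text
t: 17.35
tcp_pos: [0.4443, 0.1091, 0.3799]
tool_rot: [0.862, -0.477, 0.086, 0.146]
force: [0.7, 0.8, -0.2]
finger_gap: 0.003
gripper_force: 0.0
```

```bash
python3 - <<'E'
from h import *
np.set_printoptions(precision=3,suppress=True,linewidth=200)
st=manip.sense();print(st["tcp_pos"],st["t"])
for n in("top","scene"):
    im=cams.snapshot(n);cv2.imwrite(f"pics/{n}9.png",im[:,:,::-1])
    g=cv2.cvtColor(im,cv2.COLOR_RGB2GRAY);hs=cv2.cvtColor(im,cv2.COLOR_RGB2HSV)
    # dark neutral blob near the tablet
    m=((g<62)).astype(np.uint8)
    cx=proj(n,[.452,-.23,.16]).astype(int);w=60;M=np.zeros_like(m);M[cx[1]-w:cx[1]+w,cx[0]-w:cx[0]+w]=m[cx[1]-w:cx[1]+w,cx[0]-w:cx[0]+w]
    k,l,s,c=cv2.connectedComponentsWithStats(M)
    print(n,cx)
    for i in range(1,k):
        if s[i,4]>60:
            ct=max(cv2.findContours((l==i).astype(np.uint8),0,1)[0],key=len);r=cv2.minAreaRect(ct)
            print(s[i].tolist(),c[i],cv2.approxPolyDP(cv2.convexHull(ct),2,True)[:,0].tolist())
    for th in(.3,.4):
      for psi in(-88,-94):
        print(th,psi,[np.round(proj(n,[*sz(.14*np.sin(th)+d*np.cos(th),0,L,psi)[:2],.085+.14*np.cos(th)-d*np.sin(th)])).tolist() for L in(-.1,.1) for d in(.006,-.006)],[np.round(proj(n,[*sz(0,0,L,psi)[:2],.085])).tolist() for L in(-.1,.1)])
E
```

```text
[0.444 0.109 0.38 ] 17.35
top [333 222]
[312, 175, 47, 89, 690] [343.225 217.978] [[339, 175], [345, 182], [354, 210], [358, 242], [353, 259], [330, 263], [324, 262], [312, 187]]
0.3 -88 [[344.0, 264.0], [340.0, 264.0], [340.0, 176.0], [335.0, 176.0]] [[320.0, 265.0], [316.0, 186.0]]
0.3 -94 [[340.0, 266.0], [335.0, 266.0], [344.0, 179.0], [339.0, 178.0]] [[316.0, 265.0], [320.0, 187.0]]
0.4 -88 [[350.0, 264.0], [345.0, 264.0], [345.0, 177.0], [340.0, 176.0]] [[320.0, 265.0], [316.0, 186.0]]
0.4 -94 [[345.0, 266.0], [341.0, 266.0], [350.0, 179.0], [345.0, 179.0]] [[316.0, 265.0], [320.0, 187.0]]
scene [248 215]
[218, 186, 66, 64, 659] [251.015 216.337] [[218, 186], [265, 221], [283, 249], [240, 214]]
0.3 -88 [[221.0, 180.0], [225.0, 177.0], [267.0, 225.0], [271.0, 222.0]] [[240.0, 210.0], [283.0, 254.0]]
0.3 -94 [[224.0, 178.0], [228.0, 175.0], [261.0, 226.0], [266.0, 223.0]] [[244.0, 209.0], [279.0, 255.0]]
0.4 -88 [[217.0, 184.0], [221.0, 181.0], [262.0, 229.0], [266.0, 226.0]] [[240.0, 210.0], [283.0, 254.0]]
0.4 -94 [[220.0, 181.0], [223.0, 178.0], [256.0, 230.0], [261.0, 226.0]] [[244.0, 209.0], [279.0, 255.0]]
```

```bash
cat > yaw.py <<'E'
from h import *
def edges(n,im,p,q,mar=.12,win=7,sgn=0):
    """subpixel strongest-gradient points on normals of segment p-q -> fitted line endpoints"""
    g=cv2.GaussianBlur(cv2.cvtColor(im,cv2.COLOR_BGR2GRAY).astype(np.float32),(0,0),1.)
    p,q=np.array(p,float),np.array(q,float);d=q-p;L=np.linalg.norm(d);nn=np.array([-d[1],d[0]])/L
    o=np.arange(-win,win+.01,.25);pts=[]
    for f in np.linspace(mar,1-mar,40):
        c=p+f*d;s=c+o[:,None]*nn
        v=cv2.remap(g,s[:,:1].astype(np.float32),s[:,1:].astype(np.float32),cv2.INTER_LINEAR)[:,0]
        dv=np.gradient(v); k=np.argmax(np.abs(dv) if sgn==0 else sgn*dv); pts.append(s[k])
    vx,vy,x,y=cv2.fitLine(np.array(pts,np.float32),cv2.DIST_HUBER,0,.01,.01).ravel()
    r=np.abs((np.array(pts)-[x,y])@[-vy,vx])
    a=np.array([x,y]);t=np.array([vx,vy]);return a+t*((p-a)@t),a+t*((q-a)@t),np.median(r)
def hdir(n,a,b):
    N=np.cross(ray(n,a)[1],ray(n,b)[1]);d=np.cross(N,[0,0,1]);return np.degrees(np.arctan2(d[1],d[0]))
E
python3 - <<'E'
from yaw import *
im=cv2.imread("pics/scene9.png")
for nm,p,q,w in(("upper",(218,184),(265,219),6),("lower",(240,215),(283,250),6)):
    for sg in(1,-1):
        a,b,r=edges("scene",im,p,q,win=w,sgn=sg);print(nm,sg,a,b,r,"dir",hdir("scene",a,b))
g=cv2.cvtColor(im,cv2.COLOR_BGR2GRAY)
for c in(225,235,245,255,265,275): print(c,g[175:260,c].tolist())
im=cv2.imread("pics/top9.png");print("top",im[170:275:12,300:365:2,2].tolist())
E
```

```text
upper 1 [215.03722893 192.33803896] [267.81063225 211.09012055] 1.8481144685775857 dir -151.52238553422347
upper -1 [219.30666668 182.42337043] [264.36486759 219.76635347] 0.2571763818465199 dir -173.2171787844125
lower 1 [242.1932481 212.7351217] [281.87491856 251.16182671] 0.4403485787926736 dir -176.45909274852693
lower -1 [246.17027251 211.12635721] [274.08743857 255.59522767] 3.018127331147367 dir 171.7553977470663
225 [95, 94, 96, 98, 98, 95, 96, 103, 123, 132, 129, 118, 104, 89, 71, 57, 53, 49, 46, 41, 37, 32, 46, 68, 100, 128, 143, 152, 157, 159, 160, 160, 159, 160, 159, 161, 168, 180, 193, 206, 212, 212, 207, 194, 179, 164, 156, 154, 155, 153, 152, 148, 144, 138, 136, 130, 129, 126, 129, 139, 150, 158, 159, 160, 160, 160, 159, 160, 159, 161, 159, 160, 159, 158, 154, 138, 116, 101, 99, 95, 97, 97, 96, 95, 97]
235 [95, 97, 96, 100, 113, 136, 152, 159, 159, 159, 159, 160, 160, 160, 158, 157, 151, 136, 124, 112, 99, 83, 69, 60, 53, 48, 47, 43, 36, 29, 26, 29, 33, 32, 42, 71, 120, 171, 206, 230, 240, 242, 244, 245, 245, 245, 240, 223, 195, 177, 174, 167, 164, 162, 165, 165, 163, 
[... 2444 characters left out ...]
, 128, 77, 72, 31, 31, 69, 76, 79, 75, 76, 75, 132, 137, 137], [234, 233, 231, 232, 224, 95, 82, 83, 104, 138, 155, 153, 152, 153, 145, 146, 147, 146, 141, 148, 128, 77, 76, 34, 26, 70, 74, 75, 78, 77, 75, 120, 138], [232, 233, 231, 232, 233, 234, 232, 234, 234, 189, 138, 152, 154, 153, 151, 146, 146, 150, 145, 143, 151, 124, 78, 72, 29, 29, 68, 74, 78, 72, 75, 73, 131], [136, 136, 138, 137, 141, 169, 211, 212, 219, 220, 164, 142, 151, 152, 152, 150, 149, 149, 146, 141, 136, 128, 119, 76, 77, 35, 29, 123, 140, 134, 136, 137, 139], [139, 139, 136, 138, 140, 120, 180, 229, 231, 232, 231, 232, 233, 231, 231, 199, 87, 75, 94, 136, 139, 138, 134, 138, 137, 137, 135, 137, 135, 138, 136, 139, 137]]
```

```bash
cat >> yaw.py <<'E'
def top_yaw(im,r0=180,r1=256,c0=310,c1=375):
    "dark top edge in the top view: subpixel centre of the darkest run per row -> yaw of pivot"
    g=im[:,:,2].astype(float);P=[]
    for r in range(r0,r1):
        w=np.clip(58-g[r,c0:c1],0,None);
        if w.sum()>20:
            k=np.argmax(np.convolve(w,np.ones(4),"same"));ks=np.arange(max(0,k-4),min(len(w),k+5));P.append((c0+(ks*w[ks]).sum()/w[ks].sum(),r))
    P=np.array(P,np.float32);vx,vy,x,y=cv2.fitLine(P,cv2.DIST_HUBER,0,.01,.01).ravel()
    r=np.abs((P-[x,y])@[-vy,vx]);a=(x-20*vx,y-20*vy);b=(x+20*vx,y+20*vy)
    h=hdir("top",a,b); h=(h+90)%180-90
    X=plane("top",(x,y),.215); psi=h-90; s=(X[:2]-PIV)@[np.cos(np.radians(psi)),np.sin(np.radians(psi))]
    return psi,np.median(r),X,s
def pan(im):
    g=cv2.cvtColor(im,cv2.COLOR_BGR2GRAY)[165:265,95:210]
    c=cv2.HoughCircles(cv2.GaussianBlur(g,(0,0),1),cv2.HOUGH_GRADIENT,1,50,param1=80,param2=15,minRadius=33,maxRadius=43)
    return None if c is None else (c[0,0]+[95,165,0])
E
python3 - <<'E'
from yaw import *
np.set_printoptions(precision=3,suppress=True)
im=cv2.imread("pics/top9.png");print(top_yaw(im))
c=pan(cv2.imread("pics/top0.png"));print(c,plane("top",c[:2],.095))
# foot circle
a=cv2.imread("pics/top0.png");g=cv2.cvtColor(a,cv2.COLOR_BGR2GRAY)
for k in("top0","top9"):
    g=cv2.cvtColor(cv2.imread(f"pics/{k}.png"),cv2.COLOR_BGR2GRAY)[190:275,280:360]
    c=cv2.HoughCircles(cv2.GaussianBlur(g,(0,0),1),cv2.HOUGH_GRADIENT,1,50,param1=80,param2=8,minRadius=25,maxRadius=31)
    if c is not None: q=c[0,0]+[280,190,0];print(k,q,plane("top",q[:2],.01))
E
```

```text
(np.float64(-81.88479810449485), np.float32(0.07917681), array([ 0.465, -0.251,  0.215]), np.float64(0.05518552536560437))
[147.5 213.5  37.8] [0.484 0.236 0.095]
top0 [317.5 226.5  28.2] [ 0.455 -0.2    0.01 ]
top9 [316.5 227.5  27.1] [ 0.452 -0.197  0.01 ]
```

Measured yaw is −81.9° and the target is about −94.2°; the lean is about 0.38 rad. About 12° more swivel is needed.

```bash
python3 - <<'E'
from yaw import *
R6([pose(-82,-.12,.085,.34),pose(-82,-.06,.085,.24),pose(-82,-.05,.085,.125),pose(-82,-.02,.085,.122)])
print("push");R6([pose(-82,-.008,.085,.122),pose(-82,.003,.085,.122)]+[pose(k,.003,.085,.122) for k in(-85,-88,-91,-93,-94.5)],*pose(-82,-.02,.085,.122))
E
```

```text
[16.5, 1.8, 7.8, 1.6, 1.4, -5.6]
[18.8, 2.4, 19.2, 1.6, 1.4, -5.6]
[16.3, 0.8, 30.4, 1.6, 1.4, -5.6]
[18.8, 1.9, 31.6, 1.6, 1.4, -5.6]
push
[1.0, 0.6, 0.4, 0.0, 0.0, 0.0]
[1.9, 1.1, 0.8, 0.0, 0.0, 0.0]
[2.2, 1.3, 0.9, -0.9, -0.5, 2.8]
[2.6, 1.5, 1.1, -1.8, -1.0, 5.6]
[2.9, 1.8, 1.2, -2.7, -1.5, 8.5]
[3.2, 1.9, 1.3, -3.3, -1.9, 10.3]
[3.3, 2.1, 1.4, -3.7, -2.1, 11.7]
```

carry_out --targets '[[[4,0.5,2,0.4,0.3,-1.4,0],[8,1,4,0.8,0.7,-2.8,0],[12,1.4,6,1.2,1,-4.2,0],[15.5,1.8,7.8,1.6,1.4,-5.6,0],[17,2,11.5,1.6,1.4,-5.6,0],[18,2.2,15.4,1.6,1.4,-5.6,0],[18.8,2.4,19.2,1.6,1.4,-5.6,0],[18,1.9,23,1.6,1.4,-5.6,0],[17.2,1.4,26.8,1.6,1.4,-5.6,0],[16.3,0.8,30.4,1.6,1.4,-5.6,0],[17.6,1.4,31,1.6,1.4,-5.6,0],[18.8,1.9,31.6,1.6,1.4,-5.6,0]]]'

```text
t: 18.45
tcp_pos: [0.5281, -0.1624, 0.1348]
tool_rot: [0.884, -0.434, 0.092, 0.146]
force: [-0.1, 0.6, -0.1]
finger_gap: 0.001
gripper_force: 0.0
```

carry_out --targets '[[[0,0,0,0,0,0,0],[0.5,0.3,0.2,0,0,0,0],[1.0,0.6,0.4,0,0,0,0],[1.9,1.1,0.8,0,0,0,0],[2.2,1.3,0.9,-0.9,-0.5,2.8,0],[2.6,1.5,1.1,-1.8,-1,5.6,0],[2.9,1.8,1.2,-2.7,-1.5,8.5,0],[3.2,1.9,1.3,-3.3,-1.9,10.3,0],[3.3,2.1,1.4,-3.7,-2.1,11.7,0],[3.3,2.1,1.4,-3.7,-2.1,11.7,0],[3.3,2.1,1.4,-3.7,-2.1,11.7,0]]]'

```text
t: 19.37
tcp_pos: [0.5343, -0.2021, 0.1397]
tool_rot: [0.832, -0.527, 0.08, 0.155]
force: [-0.0, 2.6, 1.7]
finger_gap: 0.001
gripper_force: 1.8
```

```bash
python3 - <<'E'
from yaw import *
st=manip.sense();print(st["tcp_pos"],pose(-94.5,.003,.085,.122)[0],st["t"],st["force"],st["q"][5])
R6([pose(-94.5,-.04,.085,.13),pose(-94.5,-.05,.085,.30),pose(-94.5,-.29,.0,.36)],*pose(-94.5,.003,.085,.122))
im=cams.snapshot("top")[:,:,::-1];print(top_yaw(im))
E
```

```text
[ 0.5343167  -0.20211826  0.13969032] [ 0.53701245 -0.20018142  0.13985416] 19.3667 [-0.0176032   2.58310851  1.73730803] 2.6614238171823645
[-3.3, -1.9, -2.2, 0.0, 0.0, 0.0]
[1.0, 0.6, -18.5, 0.0, 0.0, 0.0]
[-21.0, -2.3, -32.4, 0.0, 0.0, 0.0]
(np.float64(-66.88821522464204), np.float32(6.0413876), array([ 0.46729176, -0.22433108,  0.215     ]), np.float64(0.03113992656374736))
```

carry_out --targets '[[[-2.6,-1.5,-1.9,0,0,0,0],[-1.5,-0.9,-6,0,0,0,0],[0,0,-10,0,0,0,0],[1,0.5,-14,0,0,0,0],[1.3,0.7,-18,0,0,0,0],[-2,0,-21,0,0,0,0],[-6,0,-24,0,0,0,0],[-10,-1,-26,0,0,0,0],[-14,-1,-28,0,0,0,0],[-18,-2,-30,0,0,0,0],[-21,-2,-32,0,0,0,0],[-21,-2,-32,0,0,0,0]]]'

```text
t: 20.42
tcp_pos: [0.4753, 0.0804, 0.3835]
tool_rot: [0.841, -0.516, 0.074, 0.148]
force: [-0.3, 0.4, -0.0]
finger_gap: -0.002
gripper_force: 0.0
```

```bash
python3 - <<'E'
from yaw import *
np.set_printoptions(precision=3,suppress=True)
st=manip.sense();print(st["t"],st["tcp_pos"])
im=np.ascontiguousarray(cams.snapshot("top")[:,:,::-1]);cv2.imwrite("pics/top10.png",im);y=top_yaw(im,r0=185);print(y)
sc=np.ascontiguousarray(cams.snapshot("scene")[:,:,::-1]);cv2.imwrite("pics/scene10.png",sc)
for t in(184,194,206,218,230,242,254): print(t,im[t,296:366:2,2].tolist())
g=cv2.cvtColor(sc,cv2.COLOR_BGR2GRAY)
th=np.round(np.arange(.25,.5,.05),2)
for c in(232,244,256): print(c,g[178:245,c].tolist())
for t in th: print(t,[np.round(proj("scene",[*sz(.14*np.sin(t)+.006*np.cos(t),0,L,y[0])[:2],.085+.14*np.cos(t)-.006*np.sin(t)]),1).tolist() for L in(-.1,.1)])
E
```

```text
20.4167 [0.475 0.08  0.384]
(np.float64(-101.4074325114666), np.float32(0.06311902), array([ 0.458, -0.254,  0.215]), np.float64(0.05454292704979598))
184 [140, 142, 140, 139, 139, 140, 144, 140, 139, 141, 143, 142, 139, 142, 143, 140, 142, 138, 122, 113, 71, 63, 45, 31, 32, 38, 36, 25, 34, 37, 78, 78, 72, 80, 137]
194 [144, 141, 144, 142, 140, 141, 141, 141, 141, 140, 142, 141, 137, 122, 162, 149, 151, 151, 152, 147, 148, 150, 145, 146, 97, 78, 62, 26, 35, 75, 79, 82, 78, 136, 143]
206 [142, 163, 223, 228, 226, 229, 226, 225, 226, 225, 226, 213, 133, 156, 153, 153, 152, 150, 148, 148, 148, 148, 143, 92, 80, 59, 29, 38, 79, 77, 75, 79, 135, 139, 143]
218 [234, 235, 234, 233, 232, 231, 230, 173, 86, 84, 94, 134, 152, 150, 153, 152, 150, 145, 148, 146, 143, 146, 79, 83, 47, 31, 39, 77, 77, 78, 87, 136, 141, 140, 144]
230 [236, 237, 237, 237, 236, 237, 226, 92, 86, 105, 144, 152, 152, 151, 153, 150, 145, 146, 151, 150, 141, 80, 79, 45, 31, 51, 79, 80, 78, 94, 142, 141, 142, 140, 140]
242 [235, 238, 236, 236, 237, 237, 236, 237, 164, 154, 152, 153, 152, 146, 148, 143, 143, 147, 152, 131,
[... 706 characters left out ...]
07, 97, 86, 81, 65, 61, 54, 50, 47, 57, 74, 96, 130, 160, 179, 185, 179, 172, 171, 166, 164, 155, 154, 153, 153, 151, 149, 140, 129, 122, 131, 148, 158, 163, 163, 162, 162, 162, 163, 163, 163]
256 [158, 158, 158, 160, 160, 159, 158, 159, 159, 158, 160, 161, 158, 160, 159, 160, 160, 158, 160, 159, 159, 159, 152, 139, 115, 98, 96, 98, 96, 96, 97, 100, 105, 118, 133, 153, 169, 178, 186, 188, 182, 176, 163, 147, 135, 133, 137, 141, 139, 128, 113, 96, 70, 40, 35, 36, 33, 36, 43, 47, 57, 62, 68, 77, 97, 126, 144]
0.25 [[230.3, 173.6], [257.8, 224.4]]
0.3 [[227.9, 174.9], [255.1, 225.9]]
0.35 [[225.5, 176.3], [252.4, 227.5]]
0.4 [[223.3, 177.8], [249.8, 229.2]]
0.45 [[221.1, 179.3], [247.3, 230.9]]
```

Measured yaw is −101.4°, a 7° overshoot. I correct it by pushing the other end of the front, at local y −75 mm.

```bash
python3 - <<'E'
from yaw import *
R6([pose(-98,-.12,-.03,.34),pose(-98,-.055,-.075,.24),pose(-98,-.05,-.075,.125),pose(-98,-.03,-.075,.122)])
E
```

```text
[10.0, 9.0, 7.3, -1.3, 0.2, 4.6]
[9.7, 14.5, 18.8, -1.3, 0.2, 4.6]
[6.8, 12.8, 29.8, -1.3, 0.2, 4.6]
[8.3, 13.8, 30.8, -1.3, 0.2, 4.6]
```

carry_out --targets '[[[2.8,2.6,1.8,-0.4,0,1.5,0],[5.6,5,3.6,-0.8,0,3,0],[8.2,7.2,5.5,-1.3,0.2,4.6,0],[10,9,7.3,-1.3,0.2,4.6,0],[9.9,10.8,10.5,-1.3,0.2,4.6,0],[9.8,12.8,14,-1.3,0.2,4.6,0],[9.7,14.5,17.2,-1.3,0.2,4.6,0],[9,14,21,-1.3,0.2,4.6,0],[7.9,13.4,25,-1.3,0.2,4.6,0],[6.8,12.8,28.9,-1.3,0.2,4.6,0],[6.8,12.8,29.8,-1.3,0.2,4.6,0],[6.8,12.8,29.8,-1.3,0.2,4.6,0]]]'

```text
t: 21.52
tcp_pos: [0.3834, -0.138, 0.1477]
tool_rot: [0.818, -0.551, 0.065, 0.152]
force: [0.2, 0.2, 0.2]
finger_gap: 0.003
gripper_force: 0.0
```

```bash
python3 - <<'E'
from yaw import *
st=manip.sense();print(st["t"],st["tcp_pos"],pose(-98,-.05,-.075,.125)[0],st["force"],st["q"])
R6([pose(-98,-.02,-.075,.122),pose(-98,-.01,-.075,.122),pose(-96,-.01,-.075,.122),pose(-94.2,-.007,-.075,.122)])
E
```

```text
21.5167 [ 0.38339604 -0.13804442  0.14766279] [ 0.38559295 -0.13061347  0.14285416] [0.20559336 0.18326117 0.23423426] [-0.40109269  0.46707368  2.08481365 -0.59668463  0.60228622  2.85399018]
[1.7, 0.8, 1.5, 0.3, 1.3, 0.2]
[2.5, 1.3, 1.8, 0.3, 1.3, 0.2]
[2.7, 1.5, 1.9, 0.8, 1.7, -1.7]
[3.1, 1.7, 2.0, 1.4, 2.0, -3.4]
```

q6 sits at its limit, so before contact I rotate the tool back about its own axis.

carry_out --targets '[[[0,0,0,0,0,-5,0],[0,0,0,0,0,-10,0],[0,0,0,0,0,-15,0],[0,0,0,0,0,-20,0],[0,0,0,0,0,-25,0],[0,0,0,0,0,-25,0]]]'

```text
t: 22.02
tcp_pos: [0.386, -0.1374, 0.1518]
tool_rot: [0.918, -0.36, 0.036, 0.162]
force: [-0.7, -0.1, 1.1]
finger_gap: 0.004
gripper_force: 0.0
```

```bash
python3 - <<'E'
from yaw import *
st=manip.sense();print(st["t"],st["tcp_pos"],st["force"],st["q"])
R6([pose(-98,-.03,-.075,.122,off=55),pose(-98,-.02,-.075,.122,off=55),pose(-98,-.01,-.075,.122,off=55),pose(-96,-.008,-.075,.122,off=55),pose(-94.2,-.007,-.075,.122,off=55)])
E
```

```text
22.0167 [ 0.38596109 -0.13735475  0.15180637] [-0.74853239 -0.1076532   1.12059267] [-0.39702027  0.45764029  2.08264178 -0.59561536  0.60359897  2.41631693]
[0.4, 0.8, 1.6, -0.5, 0.7, 0.2]
[0.9, 1.6, 1.9, -0.5, 0.7, 0.2]
[1.5, 2.3, 2.2, -0.5, 0.7, 0.2]
[1.7, 2.7, 2.4, -0.2, 1.3, -1.6]
[1.8, 3.0, 2.5, 0.2, 1.8, -3.3]
```

carry_out --targets '[[[0.4,0.8,1.6,0,0,0,0],[0.9,1.6,1.9,0,0,0,0],[1.2,2.0,2.1,0,0,0,0],[1.5,2.3,2.2,0,0,0,0],[1.7,2.6,2.4,0,0,-1.6,0],[1.8,2.8,2.5,0,0,-3,0],[1.8,2.8,2.5,0,0,-3,0],[1.8,2.8,2.5,0,0,-3,0]]]'

```text
t: 22.68
tcp_pos: [0.3776, -0.1753, 0.1374]
tool_rot: [0.927, -0.336, 0.03, 0.163]
force: [0.1, 3.1, 4.6]
finger_gap: -0.0
gripper_force: 2.2
```

```bash
python3 - <<'E'
from yaw import *
np.set_printoptions(precision=3,suppress=True)
st=manip.sense();print(st["t"],st["tcp_pos"],pose(-94.2,-.007,-.075,.122,off=55)[0],st["force"],st["q"][5])
im=np.ascontiguousarray(cams.snapshot("top")[:,:,::-1])
for t in range(176,262,7): print(t,im[t,310:366:2,2].tolist())
E
```

```text
22.6833 [ 0.378 -0.175  0.137] [ 0.378 -0.178  0.14 ] [0.106 3.066 4.622] 2.329100970714758
176 [146, 144, 142, 143, 142, 141, 142, 140, 143, 140, 143, 144, 144, 142, 141, 143, 142, 142, 144, 144, 143, 145, 142, 140, 127, 129, 143, 143]
183 [144, 143, 143, 143, 146, 142, 143, 140, 142, 144, 138, 118, 112, 64, 53, 35, 51, 42, 50, 32, 31, 46, 82, 78, 81, 79, 139, 144]
190 [80, 79, 94, 129, 142, 136, 131, 126, 129, 131, 141, 147, 152, 152, 151, 151, 123, 77, 72, 35, 25, 75, 78, 82, 79, 96, 139, 142]
197 [79, 78, 78, 79, 87, 125, 166, 153, 156, 152, 152, 152, 150, 152, 150, 146, 92, 84, 58, 31, 38, 79, 82, 79, 79, 136, 143, 142]
204 [133, 130, 132, 129, 94, 116, 152, 155, 155, 157, 149, 151, 153, 149, 149, 134, 77, 79, 39, 37, 61, 78, 78, 80, 85, 141, 143, 145]
211 [133, 130, 131, 126, 88, 152, 156, 157, 157, 154, 153, 152, 156, 148, 148, 113, 78, 66, 28, 33, 76, 80, 79, 81, 121, 142, 145, 146]
218 [98, 51, 44, 67, 106, 153, 154, 155, 156, 152, 150, 152, 151, 150, 144, 79, 83, 43, 31, 51, 78, 76, 80, 79, 79, 97, 143, 144]
225 [48, 49, 51, 82, 148, 155, 155, 155, 157, 156, 153, 154, 155, 155, 88, 43, 39, 18, 23, 73, 80, 78, 81, 79, 113, 142, 144, 142]
232 [106, 51, 60, 98, 154, 154, 157, 154, 151, 143, 148, 153, 150, 133, 58, 50, 31, 20, 37, 78, 81, 78, 82, 134, 142, 142, 139, 146]
239 [122, 138, 87, 137, 154, 152, 155, 147, 153, 149, 144, 147, 153, 97, 38, 41, 22, 20, 70, 78, 76, 80, 92, 143, 144, 141, 144, 144]
246 [17, 37, 93, 152, 157, 155, 156, 147, 144, 149, 149, 144, 139, 68, 46, 39, 19, 38, 79, 77, 80, 80, 112, 140, 140, 141, 140, 143]
253 [26, 23, 16, 79, 149, 154, 150, 153, 148, 146, 146, 149, 116, 44, 44, 33, 31, 102, 141, 143, 143, 143, 141, 139, 141, 140, 144, 140]
260 [16, 28, 31, 21, 34, 45, 40, 76, 82, 79, 79, 80, 90, 83, 68, 30, 41, 137, 143, 144, 143, 140, 144, 143, 142, 144, 142, 142]
```

carry_out --targets '[[[0.2,0.3,0.1,0,0,-1,0],[0.3,0.5,0.2,0,0,-2,0],[0.3,0.6,0.2,0,0,-3,0],[0.3,0.6,0.2,0,0,-3,0],[0.3,0.6,0.2,0,0,-3,0]]]'

```text
t: 23.15
tcp_pos: [0.3765, -0.182, 0.1373]
tool_rot: [0.936, -0.311, 0.025, 0.163]
force: [1.2, 4.6, 4.5]
finger_gap: -0.002
gripper_force: 2.9
```

```bash
python3 - <<'E'
from yaw import *
np.set_printoptions(precision=3,suppress=True)
st=manip.sense();print(st["t"],st["tcp_pos"],st["force"],st["q"][5])
im=np.ascontiguousarray(cams.snapshot("top")[:,:,::-1])
print(top_yaw(im,188,258,336,358))
for t in(190,204,218,232,246): print(t,im[t,330:366:2,2].tolist())
E
```

```text
23.15 [ 0.377 -0.182  0.137] [1.154 4.595 4.457] 2.2613236352790933
(np.float64(-93.99557985324873), np.float32(0.11355925), array([ 0.463, -0.252,  0.215]), np.float64(0.05400100859049252))
190 [155, 158, 156, 153, 149, 99, 82, 59, 29, 39, 79, 82, 79, 81, 95, 144, 143, 146]
204 [153, 153, 152, 147, 148, 74, 79, 48, 32, 48, 77, 78, 80, 76, 93, 145, 139, 144]
218 [151, 152, 152, 151, 130, 78, 78, 37, 31, 58, 78, 80, 80, 80, 79, 81, 100, 146]
232 [152, 150, 144, 147, 82, 45, 42, 15, 21, 74, 80, 79, 80, 81, 139, 143, 143, 143]
246 [150, 155, 147, 139, 68, 46, 36, 17, 34, 79, 81, 78, 77, 89, 139, 141, 142, 142]
```

carry_out --targets '[[[-1,-1.6,-0.6,0,0,0,0],[-1.7,-2.8,-1,0,0,0,0],[-1.7,-2.8,-5,0,0,0,0],[-1.7,-2.8,-9,0,0,0,0],[-1.7,-2.8,-13,0,0,0,0],[-1.7,-2.8,-17,0,0,0,0],[-3,-6,-20,0,0,0,0],[-5,-9,-22,0,0,0,0],[-5,-12,-24,0,0,0,0],[-5,-12,-24,0,0,0,0]]]'

```text
t: 24.03
tcp_pos: [0.4239, 0.0182, 0.3239]
tool_rot: [0.937, -0.309, 0.029, 0.161]
force: [0.7, -0.8, 0.4]
finger_gap: -0.0
gripper_force: 0.0
```

```bash
python3 - <<'E'
from yaw import *
np.set_printoptions(precision=3,suppress=True)
st=manip.sense();print(st["t"],st["tcp_pos"],st["force"],st["q"])
im=np.ascontiguousarray(cams.snapshot("top")[:,:,::-1]);cv2.imwrite("pics/top11.png",im)
sc=np.ascontiguousarray(cams.snapshot("scene")[:,:,::-1]);cv2.imwrite("pics/scene11.png",sc)
y=top_yaw(im,188,258,332,360);print(y)
c=pan(im);print("pan",c,plane("top",c[:2],.095) if c is not None else None)
# tilt: back face edges in scene
pr=lambda t,h,d,L:proj("scene",[*sz(h*np.sin(t)+d*np.cos(t),0,L,y[0])[:2],.085+h*np.cos(t)-d*np.sin(t)])
for sg in(1,-1):
    a,b,r=edges("scene",sc,pr(.37,.14,.006,-.09),pr(.37,.14,.006,.09),win=9,sgn=sg);print(sg,a,b,r,hdir("scene",a,b))
for t in(.26,.3,.35,.4,.44): print(t,pr(t,.14,.006,-.09),pr(t,.14,.006,.09),"front",pr(t,.14,-.006,0),"back",pr(t,.14,.006,0))
# profile across the back centre-ish along tablet at L=.05
g=cv2.cvtColor(sc,cv2.COLOR_BGR2GRAY)
for L in(-.05,.05): print(L,[(round(h*1000),int(g[int(round(q[1])),int(round(q[0]))])) for h in np.arange(0,.165,.005) for q in[pr(.37,h,.006,L)]])
# change of bystanders
d=cv2.absdiff(cv2.GaussianBlur(cv2.imread("pics/top0.png"),(0,0),1),cv2.GaussianBlur(im,(0,0),1)).max(2)
for k,p,z in[("spice",(316,146),20),("mill",(244,156),20),("oil",(218,98),25),("jar",(259,106),20),("mug",(244,240),18),("tin",(321,273),15),("pan",(149,214),40)]:
    print(k,"changed px",int((d[p[1]-z:p[1]+z,p[0]-z:p[0]+z]>40).sum()))
E
```

```text
24.0333 [0.424 0.018 0.324] [ 0.738 -0.807  0.364] [-0.009  0.211  1.775 -0.348  1.221  2.33 ]
(np.float64(-93.22322218666716), np.float32(0.07634063), array([ 0.447, -0.252,  0.215]), np.float64(0.054767259034874935))
pan [158.5 210.5  36.9] [0.491 0.208 0.095]
1 [220.974 183.31 ] [254.728 226.984] 0.17367906916909398 176.46185171274993
-1 [225.137 180.032] [259.454 223.27 ] 0.23289422374386834 176.50317807064215
0.26 [227.191 178.823] [261.959 221.603] front [247.756 196.355] back [243.564 198.969]
0.3 [225.363 180.049] [259.939 223.021] front [245.786 197.541] back [241.645 200.284]
0.35 [223.124 181.66 ] [257.455 224.871] front [243.354 199.109] back [239.29  202.007]
0.4 [220.942 183.355] [255.024 226.802] front [240.964 200.77 ] back [236.99  203.812]
0.44 [219.243 184.767] [253.124 228.401] front [239.088 202.16 ] back [235.196 205.312]
-0.05 [(0, 112), (5, 124), (10, 99), (15, 109), (20, 110), (25, 120), (30, 93), (35, 107), (40, 128), (45, 101), (50, 118), (55, 130), (60, 90), (65, 105), (70, 102), (75, 88), (80, 56), (85, 63), (90, 56), (95, 58), (100, 52), (105, 52), (110, 54), (115, 57), (120, 63), (125, 49), (130, 51), (135, 49), (140, 52), (145, 56), (150, 52), (155, 46), (160, 48)]
0.05 [(0, 158), (5, 140), (10, 87), (15, 74), (20, 87), (25, 65), (30, 77), (35, 92), (40, 64), (45, 67), (50, 76), (55, 48), (60, 64), (65, 71), (70, 51), (75, 56), (80, 68), (85, 54), (90, 55), (95, 55), (100, 64), (105, 50), (110, 54), (115, 59), (120, 57), (125, 56), (130, 46), (135, 48), (140, 53), (145, 50), (150, 49), (155, 48), (160, 50)]
spice changed px 0
mill changed px 13
oil changed px 0
jar changed px 0
mug changed px 327
tin changed px 681
pan changed px 2348
```

Yaw is −93.3°, which is good. The lean estimate of 0.36–0.40 sits close to the upper bound, so I measure it independently of the pivot from the guard's free edge and the back-top edge in the top view.

```bash
python3 - <<'E'
from yaw import *
np.set_printoptions(precision=3,suppress=True)
psi=-93.3;u=np.array([np.cos(np.radians(psi)),np.sin(np.radians(psi))])
im=cv2.imread("pics/top11.png")
for t in(192,204,216,240,252): print(t,im[t,304:360:2,2].tolist())
for th in(.3,.36,.42):
    R=[];
    for h,d in((.008,-.013),(.14,.006)):
        f=lambda L:proj("top",[*sz(h*np.sin(th)+d*np.cos(th),0,L,psi)[:2],.085+h*np.cos(th)-d*np.sin(th)])
        p,q=f(.085),f(-.085); z=.085+h*np.cos(th)-d*np.sin(th)
        for sg in(1,-1):
            a,b,r=edges("top",im,p,q,win=5,sgn=sg,mar=.02)
            X=plane("top",(a+b)/2,z);R.append(round((X[:2]-PIV)@u,4));R.append(round(float(r),2))
    print(th,"pred",.008*np.sin(th)-.013*np.cos(th),.14*np.sin(th)+.006*np.cos(th),"meas s,res",R, "pred diff",.132*np.sin(th)+.019*np.cos(th))
E
```

```text
192 [144, 140, 141, 142, 143, 144, 140, 139, 153, 156, 158, 154, 152, 150, 156, 153, 152, 147, 99, 82, 62, 29, 39, 78, 79, 81, 77, 88]
204 [225, 226, 227, 226, 225, 225, 176, 144, 158, 157, 158, 158, 152, 153, 153, 152, 151, 145, 75, 84, 45, 26, 50, 78, 80, 79, 82, 96]
216 [232, 232, 229, 227, 191, 105, 125, 158, 158, 157, 155, 155, 152, 152, 154, 151, 152, 138, 82, 79, 38, 30, 64, 81, 75, 80, 77, 95]
240 [240, 238, 239, 238, 237, 231, 137, 156, 158, 155, 158, 148, 147, 154, 152, 147, 147, 120, 81, 68, 31, 32, 78, 77, 79, 81, 81, 138]
252 [155, 219, 233, 238, 238, 204, 144, 156, 155, 156, 154, 152, 146, 150, 156, 148, 141, 97, 86, 62, 28, 64, 142, 144, 144, 139, 144, 139]
0.3 pred -0.01005521270534216 0.047104847867341176 meas s,res [np.float64(-0.0085), 0.66, np.float64(-0.0035), 1.02, np.float64(0.0395), 0.25, np.float64(0.0584), 0.03] pred diff 0.05716006057268333
0.36 pred -0.009348464841612433 0.0549337736005802 meas s,res [np.float64(-0.0091), 0.81, np.float64(-0.0024), 0.74, np.float64(0.0499), 0.25, np.float64(0.0602), 0.24] pred diff 0.06428223844219264
0.42 pred -0.008608072599583445 0.06256499707021368 meas s,res [np.float64(-0.0092), 0.76, np.float64(-0.0031), 0.8, np.float64(0.0511), 0.0, np.float64(0.0604), 0.2] pred diff 0.07117306966979711
```

Lean measures 0.40 rad, within the band but close to 0.436. I'll nudge the top forward by about 7 mm from behind, centrally, with vertical fingers.

```bash
python3 - <<'E'
from yaw import *
A=lambda s,z:pose(-93.3,s,0,z,tilt=0,off=90)
p,R=A(.1,.33);st=manip.sense()
m=(np.r_[.43,-.1,.42],R)
R6([m,(p,R),A(.1,.19),A(.085,.188)])
E
```

```text
[8.8, 11.0, -5.6, 19.0, -3.5, -33.0]
[20.3, 22.8, 7.3, 19.0, -3.5, -33.0]
[18.2, 18.7, 20.6, 19.0, -3.5, -33.0]
[17.4, 17.5, 20.3, 19.0, -3.5, -33.0]
```

carry_out --targets '[[[2,2.5,-3,3,-0.6,-5.5,0],[4,5,-5,6,-1.2,-11,0],[6.4,8,-5.6,9,-1.8,-16.5,0],[8.8,11,-5.6,13,-2.4,-22,0],[11,13.5,-3.5,16,-3,-27.5,0],[13.3,16,-1,19,-3.5,-33,0],[15.6,18.3,2,19,-3.5,-33,0],[18,20.5,4.8,19,-3.5,-33,0],[20.3,22.8,7.3,19,-3.5,-33,0],[20.3,22.8,7.3,19,-3.5,-33,0],[20.3,22.8,7.3,19,-3.5,-33,0]]]'

```text
t: 25.05
tcp_pos: [0.4422, -0.3036, 0.3454]
tool_rot: [0.999, -0.034, -0.003, -0.001]
force: [0.4, 0.6, 0.1]
finger_gap: 0.003
gripper_force: 0.0
```

```bash
python3 - <<'E'
from yaw import *
A=lambda s,z:pose(-93.3,s,0,z,tilt=0,off=90)
st=manip.sense();print(st["t"],st["tcp_pos"],A(.1,.33)[0],st["q"],st["force"])
R6([A(.1,.33),A(.1,.19),A(.085,.188),A(.075,.188)])
E
```

```text
25.05 [ 0.442183   -0.30363529  0.34543339] [ 0.4462436  -0.29683418  0.349     ] [-0.80865358  0.30648503  1.52633454 -0.00296155  1.31319305  0.83049717] [0.35399003 0.60019007 0.14841549]
[0.4, -0.7, -0.4, -0.1, 0.3, -0.6]
[0.4, -0.7, 13.6, -0.1, 0.3, -0.6]
[0.4, -2.2, 13.8, -0.1, 0.3, -0.6]
[0.4, -3.2, 13.8, -0.1, 0.3, -0.6]
```

carry_out --targets '[[[0.4,-0.7,3.5,0,0,0,0],[0.4,-0.7,7,0,0,0,0],[0.4,-0.7,10.5,0,0,0,0],[0.4,-0.7,13.6,0,0,0,0],[0.4,-1.6,13.8,0,0,0,0],[0.4,-2.2,13.8,0,0,0,0],[0.4,-2.7,13.8,0,0,0,0],[0.4,-3.0,13.8,0,0,0,0],[0.4,-3.0,13.8,0,0,0,0]]]'

```text
t: 25.8
tcp_pos: [0.4509, -0.2688, 0.213]
tool_rot: [1.0, -0.029, 0.001, 0.002]
force: [-2.1, -3.9, -2.0]
finger_gap: -0.001
gripper_force: 1.8
```

```bash
cat > m.py <<'E'
from yaw import *
st=manip.sense();u=[np.cos(np.radians(-93.3)),np.sin(np.radians(-93.3))];v=[-u[1],u[0]]
d=st["tcp_pos"][:2]-PIV
print(st["t"],"s",d@u,"lat",d@v,"tip",st["tcp_pos"][2]-.019,"F",st["force"])
E
python3 m.py
```

```text
25.8 s 0.07171698546174363 lat 0.0030671519471001303 tip 0.1939937968239951 F [-2.05175056 -3.85435383 -1.98189281]
```

Contact is made at s = 71.7 mm. I push slowly towards about 65 mm.

carry_out --targets '[[[0,-0.3,-0.1,0,0,0,0],[0,-0.6,-0.2,0,0,0,0],[0,-0.9,-0.2,0,0,0,0],[0,-0.9,-0.2,0,0,0,0],[0,-0.9,-0.2,0,0,0,0]]]'

```text
t: 26.22
tcp_pos: [0.4519, -0.2613, 0.2156]
tool_rot: [1.0, -0.03, 0.001, 0.003]
force: [-2.7, -4.7, 2.8]
finger_gap: -0.003
gripper_force: 2.8
```

```bash
python3 m.py
```

```text
26.2167 s 0.06418452647850356 lat 0.003595213084947029 tip 0.19661407962355618 F [-2.70618804 -4.70569785  2.75650832]
```

carry_out --targets '[[[0,1.5,0,0,0,0,0],[0,3.5,0,0,0,0,0],[0,3.5,-4,0,0,0,0],[0,3.5,-8,0,0,0,0],[0,3.5,-12,0,0,0,0],[0,3.5,-16,0,0,0,0],[0,3.5,-20,0,0,0,0],[0,0,-20,0,0,0,0],[0,-4,-20,0,0,0,0],[0,-8,-20,0,0,0,0],[0,-12,-20,0,0,0,0],[0,-16,-20,0,0,0,0]]]'

```text
t: 27.22
tcp_pos: [0.4607, -0.0976, 0.4144]
tool_rot: [1.0, -0.031, 0.001, -0.0]
force: [0.2, -0.3, 0.2]
finger_gap: -0.001
gripper_force: 0.0
```

carry_out --targets '[[[0,-4,0,0,0,0,0],[0,-8,0,0,0,0,0],[0,-12,0,0,0,0,0],[0,-14,0,0,0,0,0],[0,-14,0,0,0,0,0],[0,-14,0,0,0,0,0]]]'

```text
t: 27.72
tcp_pos: [0.4693, 0.0413, 0.414]
tool_rot: [1.0, -0.029, 0.001, -0.0]
force: [-0.4, -1.1, 0.8]
finger_gap: -0.002
gripper_force: 0.0
```

```bash
python3 - <<'E'
from yaw import *
np.set_printoptions(precision=3,suppress=True)
st=manip.sense();print(st["t"],st["tcp_pos"],st["force"])
im=np.ascontiguousarray(cams.snapshot("top")[:,:,::-1]);cv2.imwrite("pics/top12.png",im)
y=top_yaw(im,188,258,330,360);print(y)
psi=y[0];u=np.array([np.cos(np.radians(psi)),np.sin(np.radians(psi))])
for th in(.33,.38):
    R=[]
    for h,d,sg in((.008,-.013,1),(.14,.006,-1)):
        f=lambda L:proj("top",[*sz(h*np.sin(th)+d*np.cos(th),0,L,psi)[:2],.085+h*np.cos(th)-d*np.sin(th)])
        z=.085+h*np.cos(th)-d*np.sin(th);a,b,r=edges("top",im,f(.085),f(-.085),win=5,sgn=sg,mar=.02)
        R+=[(plane("top",(a+b)/2,z)[:2]-PIV)@u,r]
    print(th,R,.14*np.sin(th)+.006*np.cos(th))
P=np.array([.484,.236])-PIV;print("pan y in pivot frame",P@[-u[1],u[0]])
d=cv2.absdiff(cv2.GaussianBlur(cv2.imread("pics/top0.png"),(0,0),1),cv2.GaussianBlur(im,(0,0),1)).max(2)
for k,p,z in[("spice",(316,146),20),("mill",(244,156),20),("oil",(218,98),25),("jar",(259,106),20),("mug",(244,240),18),("tin",(321,273),15),("pan",(149,214),40)]:
    print(k,int((d[p[1]-z:p[1]+z,p[0]-z:p[0]+z]>40).sum()))
print(im[192:256:12,304:360:2,2].tolist())
E
```

```text
27.7167 [0.469 0.041 0.414] [-0.434 -1.116  0.793]
(np.float64(-93.23432663029155), np.float32(0.100547805), array([ 0.447, -0.243,  0.215]), np.float64(0.04612913293676841))
0.33 [np.float64(-0.00891659230546475), np.float64(0.4238550213701241), np.float64(0.051557308612964495), np.float64(0.2563691808329605)] 0.0510422780364519
0.38 [np.float64(-0.009653381362976415), np.float64(0.8998293571196174), np.float64(0.05179122350296057), np.float64(0.2500063336515559)] 0.057500853531276645
pan y in pivot frame 0.007519309906020345
spice 145
mill 0
oil 0
jar 0
mug 0
tin 630
pan 1873
[[91, 80, 77, 78, 79, 89, 130, 142, 146, 150, 148, 147, 145, 146, 146, 143, 109, 81, 61, 30, 34, 76, 80, 76, 77, 81, 99, 142], [130, 130, 132, 135, 143, 223, 154, 164, 152, 150, 147, 148, 144, 145, 145, 140, 89, 85, 45, 28, 40, 81, 77, 77, 82, 80, 137, 142], [136, 131, 135, 135, 186, 109, 123, 167, 148, 147, 149, 147, 142, 144, 146, 141, 80, 80, 40, 30, 49, 80, 85, 80, 79, 82, 139, 145], [139, 196, 176, 90, 86, 89, 133, 151, 148, 151, 149, 151, 148, 147, 144, 126, 77, 75, 38, 34, 96, 79, 77, 79, 80, 95, 142, 141], [139, 163, 238, 238, 239, 211, 145, 151, 148, 150, 142, 143, 143, 146, 143, 118, 83, 67, 28, 27, 77, 80, 82, 79, 79, 96, 143, 146], [91, 129, 140, 175, 237, 162, 163, 148, 151, 145, 139, 136, 144, 142, 144, 94, 84, 60, 34, 47, 141, 141, 145, 142, 145, 142, 141, 143]]
```

Lean is about 0.335 rad, the pan sits about 8 mm off the screen line, and the guard's free edge is where a closed guard puts it. The fingers are clear of everything.

```bash
python3 -c "
from station import sign_off
print(sign_off())"
```

```text
the job is handed in; nothing more can be done
None
```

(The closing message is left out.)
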